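# Complete the flatted-shaft kit for the measuring microscope

## Task

Complete the kit so that its four saddle pairs hold one shaft of each of the four types, every shaft seated with its milled flat up and level, ready to measure: leave those already in the kit, and leave a spare lying outside if its type is already there. To get a flat up, lay the spare in the slick V-block, roll it there with a fingertip until the flat is felt on top, then carry it over to a free saddle pair. Do not shove the other things on the table.

Things in the scene. Friction and masses are not known exactly. Their poses are not given: they have to be found in the camera images.
- spare_plain: Spare shaft, PLAIN type: nothing beyond the body. Steel shaft body 22 mm across, 84 mm long; origin on the axis at its middle, own z along the axis, own x out of the milled flat. Flat: only the middle 40 mm of the length, 8 mm from the axis (3 mm deep, 15 mm wide); the ends stay round. Starts on the black pad, flat turned any way but up (45 degrees off or more), 0.19 to 0.30 kg.
- spare_pin: Spare shaft, PIN type: a thin pin 8 mm across, 30 mm long on its +z end only. Steel shaft body 22 mm across, 84 mm long; origin on the axis at its middle, own z along the axis, own x out of the milled flat. Flat: only the middle 40 mm of the length, 8 mm from the axis (3 mm deep, 15 mm wide); the ends stay round. Starts on the black pad, flat turned any way but up (45 degrees off or more), 0.19 to 0.30 kg.
- spare_twin: Spare shaft, TWIN type: such a thin pin (8 mm across, 30 mm long) on both ends. Steel shaft body 22 mm across, 84 mm long; origin on the axis at its middle, own z along the axis, own x out of the milled flat. Flat: only the middle 40 mm of the length, 8 mm from the axis (3 mm deep, 15 mm wide); the ends stay round. Starts on the black pad, flat turned any way but up (45 degrees off or more), 0.19 to 0.30 kg.
- spare_cone: Spare shaft, CONE type: a pointed cone 34 mm long on its +z end. Steel shaft body 22 mm across, 84 mm long; origin on the axis at its middle, own z along the axis, own x out of the milled flat. Flat: only the middle 40 mm of the length, 8 mm from the axis (3 mm deep, 15 mm wide); the ends stay round. Starts on the black pad, flat turned any way but up (45 degrees off or more), 0.19 to 0.30 kg.
- kitted_plain: Shaft already in the kit, flat up (often absent), PLAIN type: nothing beyond the body. Same body, size and axes as the spares.
- kitted_pin: Shaft already in the kit, flat up (often absent), PIN type: a thin pin 8 mm across, 30 mm long on its +z end only. Same body, size and axes as the spares.
- kitted_twin: Shaft already in the kit, flat up (often absent), TWIN type: such a thin pin (8 mm across, 30 mm long) on both ends. Same body, size and axes as the spares.
- kitted_cone: Shaft already in the kit, flat up (often absent), CONE type: a pointed cone 34 mm long on its +z end. Same body, size and axes as the spares.
- kit: Fixed kit carrier: plate 100 x 250 x 10 mm with four pairs of narrow black V saddles. Origin under the plate's centre, z up. Shafts lie along its x; seats at y = -90, -30, 30, 90 mm; saddles 10 mm thick at x = +-31 mm; a seated shaft's axis is 55 mm above the table, saddle rims 12.7 mm either side of it at about 52 mm.
- vblock: Fixed V-block, 100 x 66 mm, its 90 degree groove along its own x. Two slick white-lined parts at x = +-28 to 40 mm, open gap between; flanks' rims 17 mm to each side at 61 mm height. Origin under its centre, z up. Lining friction about 0.12, so a fingertip pressed on a shaft and drawn across turns it in place; let go, it stays as turned.
- groove (a point): Point on the axis of a shaft lying in the V-block, mid length, 60 mm above the table. The shaft's top is 11 mm above it where round, 8 mm where the flat is level and up; once the flat's edge has come up, a fingertip carried outward and down with that edge turns the flat level. Axes as the V-block.
- pad: Fixed black rubber pad 170 x 280 x 15 mm, four spares lie roughly along its x, about 60 mm apart, on thin paper strips; a shaft on it has its axis 26 mm above the table. Origin under its centre, z up.
- ring_gauge: Steel ring 48 mm across, 14 mm high, a bystander to leave alone; origin at its underside.
- gauge_block: Steel block 35 x 30 x 10 mm, a bystander to leave alone; origin at its underside.
- wipe_jar: Jar 56 mm across, 60 mm high, a bystander to leave alone; origin at its underside.
- loupe: Black loupe 42 mm across, 36 mm high, a bystander to leave alone; origin at its underside.
- lens_brush: Brush 150 mm long lying flat, a bystander to leave alone; origin at its underside.
- mouse: Black computer mouse 100 x 60 x 32 mm, a bystander to leave alone; origin at its underside.
Not all that is in view belongs to the job. Leave any blue, turquoise or yellow look-alike of the spare_pin alone.

How it is judged:
By the outcome, as a careful person would: the job done as asked, in the order asked, and still so for the second after the job is handed in, with the robot touching nothing.
Of kitted_plain, kitted_pin, kitted_twin, kitted_cone only 1 to 2 are there at a start; the rules pass over those that are not, and their reading is None.
At some moment in a run one of spare_plain, spare_pin, spare_twin, spare_cone may be knocked a few centimetres aside while the robot is not near it.
Once in a run the grip may slacken for a moment while it holds something.
It also fails if it takes over 210 s, if anything falls off the work surface, if the arm or the gripper's body presses on something with over 40 N, if the wrist force passes 120 N, or if a joint passes its speed limit or range.

## Robot

A 7-joint arm with a two-finger parallel gripper is mounted at the origin on the work surface. World frame = base frame: x ahead of the robot, y to its left, z up, the work surface at z = 0. Lengths are in m, angles in rad, forces in N, time in s.
With the tool pointing down it reaches from about 0.425 to 0.95 m from the base axis. Payload 16.7 kg.
Tool frame: the origin (TCP) lies between the finger pads; the fingertips stand 22 mm ahead of it and the grasp point (between the pads) lies 3 mm ahead of it; z points along the fingers, y is the direction in which the jaws open and shut (so a half turn about z gives the same grasp; the last joint's range is limited). The gripper opens to 94 mm and grips with 3 to 60 N. Pads are 16 mm wide; open, the fingers measure 119 mm over their backs; the gripper's body (75 mm by 177 mm) begins 78 mm behind the grasp point.
Start: joints at [1.097, 0.426, 0.074, 1.606, -0.034, 1.111, -0.067], TCP at [0.215, -0.64, 0.195] pointing down, gripper open.
Joint ranges: [-2.85, 2.85], [-0.5, 2.14], [-1.23, 1.37], [0.21, 2.46], [-1.02, 4.16], [0.16, 2.05], [-2.73, 2.73]. Speed limits (rad/s): [1.89, 1.89, 2.39, 2.39, 3.01, 3.01, 3.01].

## Interface

Orientations are given as a 3x3 rotation matrix whose columns are the frame's x, y, z axes.
In Python, from plant import get_state, optics, env, spotter gives the robot as it stands.
- The arm moves only by the tool arm_command, never from a script. Its argument "commands" is one flat list of numbers, 4 for each row, row after row: the shift along the tool's x, y, z in units of 0.3 m (1.0 is 0.3 m), then the turn about the tool's z in units of 90 degrees (1.0 is 90 degrees). A call has 1 to 8 rows; each row is the pose to reach, as a shift and turn from the pose commanded when the call began, along the tool's axes at that moment; what a row does not reach only later rows make up. A row lasts 1/10 s, in which the tool goes at most 50 mm and 8.59 degrees, less where a joint would pass 70% of its speed; a pose out of reach is approached as far as the arm can. A call with a number of a shift or a turn outside -1 to 1 is refused whole. A call with a gripper value outside its range is refused whole. "gripper" is the closure, from 0 (fully open) to 1 (shut), set as the call begins (left out, the last holds). The fingers move at their own pace and stop on an object; "grip_force" is the grip in N (left out, the last holds). Time passes only in rows, so rows that repeat a pose let the fingers close. It gives the time, the measured TCP pose, the force and the opening at its end, in the units of the state.
- get_state(): the state, without advancing time (a new reading comes with each control period).
- optics.capture(name): name is "scene" or "side" or "wrist"; returns a dict with "pixels" (384x512x3 uint8, blue, green, red), "intrinsics" (3x3 intrinsics, pixels), "world_to_cam" (4x4, takes a point from world to camera coordinates). Camera axes: x right, y down, z forward; pixel columns grow to the right and rows downward; lengths in m; the calibration is good to about 2 mm. A picture is of the moment at which its call begins. There is no depth.
- env.finish_job(): hands the job in, once; it reports no verdict.
Trained networks look in the newest picture that a camera, given by its name, has taken for a name from the list of things; names that differ only in an ending like _2 or _b are one class to them, and where a whole thing is asked for, a point or a joint stands for the part that bears it (a point fixed in the world has none). Each returns a list of dicts, best first, with "p" (0 to 1); they miss things now and then, are a little off and sometimes report something else, mostly with a low value. They report only what shows in the picture. A call takes as long as a camera call. They do not tell look-alikes from the thing itself.
- spotter.boxes_of(camera, target): "box" ([left, top, right, bottom] in pixels, round what is visible of it).
- spotter.cut_out(camera, target): "region" (384x512 bool, what is visible of it) and "box" ([left, top, right, bottom] in pixels, round what is visible of it).
- spotter.tip_of(camera, target): "centre" ([column, row] in pixels: a listed point, or the origin of a listed thing).
The state is a dict: "time": time; "qpos": joint angles; "qvel": joint speeds; "joint_torque": joint torques, N m; "tool_pos": TCP position; "orientation": TCP orientation; "force": force on the tool from outside, world axes, zero at the start; "ft_torque": the same for the moment, N m; "finger_gap": opening from 0.0 (shut) to 1.0 (fully open).
Only numpy, scipy, OpenCV 4.12 (cv2) and the standard library are available. Lean on these libraries where they do the work, as an engineer would, in place of code of your own. Each camera call takes 0.05 s, during which the arm holds its last target. There are 200 camera calls.

## Working session

There is one attempt and no reset: what is moved stays moved. The work goes in short steps, Python scripts to look and compute and a tool call to move; the robot and the scene stay as the last step left them, time stands still between calls to the robot, and variables do not carry over. Pictures are saved under pics/ and viewed, about 12 in all and at most 16, crops included, and the job is handed in when it is done.

Besides the shell and the picture viewer there is one more tool, called after "Emit:" as name(argument=value, ...) on one line, values as JSON. arm_command: Moves the arm, as the interface text tells. Its arguments: {"type":"object","properties":{"commands":{"type":"array","items":{"type":"number","minimum":-1,"maximum":1}},"gripper":{"type":"number"},"grip_force":{"type":"number"}},"required":["commands"]}

```bash
ls; mkdir -p pics
python3 - <<'E'
from plant import get_state, optics, env, spotter
import cv2,numpy as np
s=get_state(); print({k:np.round(v,3).tolist() for k,v in s.items()})
for n in ("scene","side"):
    c=optics.capture(n); cv2.imwrite(f"pics/{n}0.png",cv2.resize(c["pixels"],(800,600),interpolation=cv2.INTER_CUBIC))
    print(n,np.round(c["intrinsics"],1).tolist(),np.round(c["world_to_cam"],3).tolist())
E
```

```text
pics
{'time': 0.0, 'qpos': [1.097, 0.427, 0.074, 1.607, -0.034, 1.111, -0.067], 'qvel': [-0.0, 0.0, 0.0, -0.001, 0.0, 0.0, -0.002], 'joint_torque': [-0.001, -93.585, 3.666, -45.42, -0.049, 0.02, 0.0], 'tool_pos': [0.215, -0.639, 0.194], 'orientation': [[0.948, 0.319, -0.001], [0.319, -0.948, 0.001], [-0.0, -0.001, -1.0]], 'force': [0.379, 0.753, -0.364], 'ft_torque': [0.026, -0.001, 0.077], 'finger_gap': 0.998}
scene [[377.0, 0.0, 257.0], [0.0, 377.0, 190.6], [0.0, 0.0, 1.0]] [[-0.897, 0.441, 0.017, 0.489], [0.268, 0.577, -0.772, -0.109], [-0.35, -0.688, -0.636, 1.252], [0.0, 0.0, 0.0, 1.0]]
side [[499.1, 0.0, 250.0], [0.0, 499.1, 197.3], [0.0, 0.0, 1.0]] [[-0.964, -0.266, -0.022, 0.536], [-0.148, 0.604, -0.783, 0.117], [0.222, -0.751, -0.622, 1.572], [0.0, 0.0, 0.0, 1.0]]
```

View pics/scene0.png

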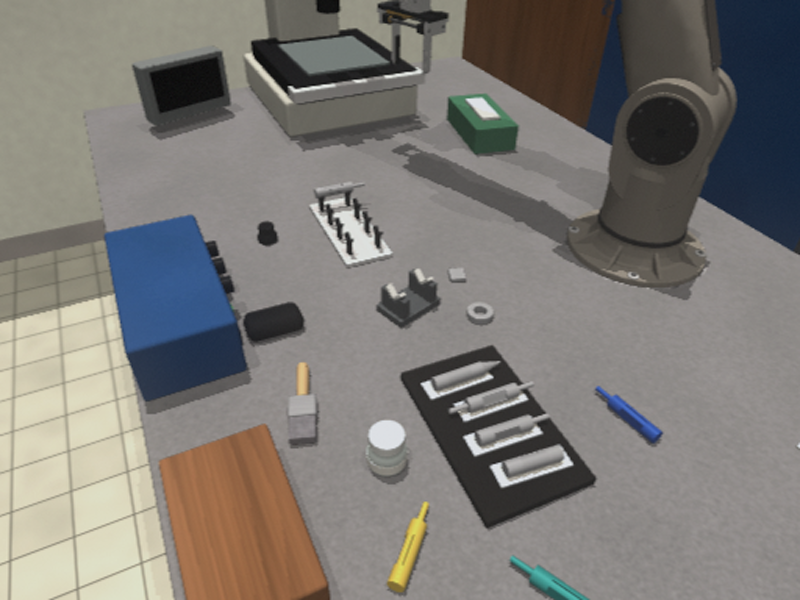

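View pics/side0.png

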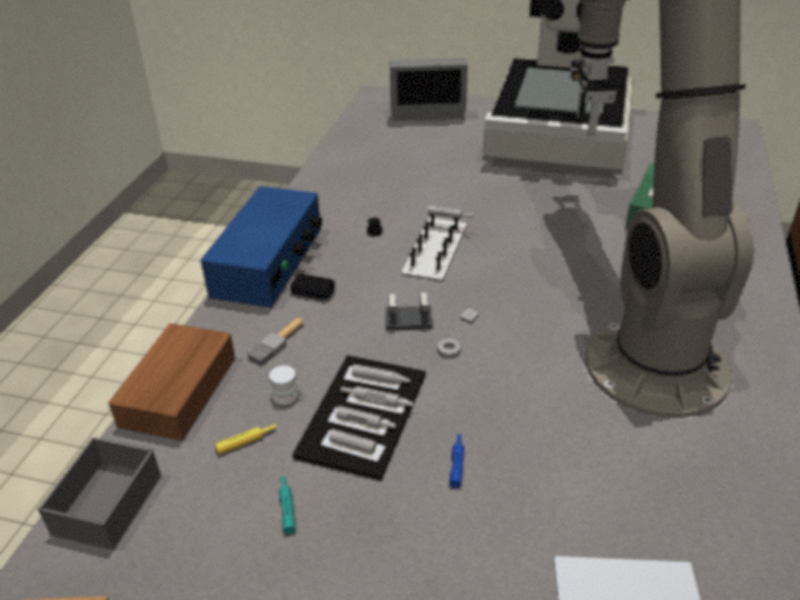

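```bash
cat > h.py <<'E'
from plant import get_state, optics, env, spotter
import cv2, numpy as np
def ray(c,uv):
    K=c["intrinsics"];T=np.array(c["world_to_cam"]);R=T[:3,:3];t=T[:3,3]
    d=R.T@np.linalg.solve(K,[uv[0],uv[1],1.]);return -R.T@t,d
def onz(c,uv,z):
    o,d=ray(c,uv);return o+d*(z-o[2])/d[2]
def proj(c,P):
    P=np.atleast_2d(P);T=np.array(c["world_to_cam"]);q=P@T[:3,:3].T+T[:3,3];q=q@np.array(c["intrinsics"]).T
    return q[:,:2]/q[:,2:]
Z=dict(spare=.026,kitted=.055,kit=0,vblock=0,groove=.06,pad=0)
NAMES="spare_plain spare_pin spare_twin spare_cone kitted_plain kitted_pin kitted_twin kitted_cone kit vblock groove pad".split()
E
python3 - <<'E'
from h import *
for n in ("scene","side"):
    c=optics.capture(n)
    for t in NAMES+["ring_gauge","gauge_block","wipe_jar","loupe","lens_brush","mouse"]:
        z=Z.get(t.split("_")[0],0)
        r=spotter.tip_of(n,t)[:3]
        print(n,t,[(round(q["p"],2),np.round(q["centre"]).tolist(),np.round(onz(c,q["centre"],z),3)[:2].tolist()) for q in r])
print(get_state()["time"])
E
```

```text
scene spare_plain [(0.87, [339.0, 296.0], [0.531, 0.364])]
scene spare_pin [(0.78, [260.0, 357.0], [0.741, 0.41]), (0.72, [363.0, 380.0], [0.597, 0.526]), (0.59, [322.0, 273.0], [0.53, 0.297])]
scene spare_twin [(0.67, [313.0, 252.0], [0.515, 0.237])]
scene spare_cone [(0.63, [290.0, 237.0], [0.538, 0.172])]
scene kitted_plain [(0.42, [220.0, 144.0], [0.552, -0.253])]
scene kitted_pin [(0.7, [214.0, 123.0], [0.523, -0.387])]
scene kitted_twin [(0.53, [195.0, 260.0], [0.779, 0.164])]
scene kitted_cone []
scene kit [(0.96, [224.0, 145.0], [0.514, -0.323])]
scene vblock [(0.56, [264.0, 195.0], [0.509, -0.026]), (0.42, [172.0, 155.0], [0.691, -0.335]), (0.18, [214.0, 118.0], [0.476, -0.514])]
scene groove [(0.56, [262.0, 186.0], [0.53, 0.001])]
scene pad [(0.83, [311.0, 275.0], [0.54, 0.277])]
scene ring_gauge [(0.52, [303.0, 201.0], [0.421, 0.046])]
scene gauge_block [(0.49, [294.0, 179.0], [0.393, -0.055]), (0.45, [195.0, 260.0], [0.77, 0.119]), (0.17, [258.0, 195.0], [0.524, -0.035])]
scene wipe_jar [(0.59, [247.0, 294.0], [0.697, 0.259])]
scene loupe [(0.63, [174.0, 155.0], [0.685, -
[... 902 characters left out ...]
, 205.0], [0.526, -0.019]), (0.36, [286.0, 225.0], [0.42, 0.059]), (0.33, [232.0, 266.0], [0.535, 0.273])]
side groove [(0.87, [262.0, 192.0], [0.516, -0.016]), (0.21, [279.0, 156.0], [0.51, -0.243])]
side pad [(0.55, [231.0, 265.0], [0.54, 0.274]), (0.39, [201.0, 184.0], [0.762, -0.083])]
side ring_gauge [(0.62, [286.0, 223.0], [0.42, 0.048])]
side gauge_block [(0.4, [298.0, 206.0], [0.4, -0.048]), (0.18, [232.0, 265.0], [0.536, 0.27])]
side wipe_jar [(0.77, [182.0, 252.0], [0.703, 0.257])]
side loupe [(0.49, [242.0, 147.0], [0.687, -0.358]), (0.23, [242.0, 253.0], [0.52, 0.217])]
side lens_brush [(0.74, [178.0, 220.0], [0.77, 0.117])]
side mouse [(0.8, [200.0, 186.0], [0.763, -0.071])]
2.0
```

Emit:
arm_command(commands=[0.95,-0.5,-0.35,-0.2,0.95,-0.5,-0.35,-0.2,0.95,-0.5,-0.35,-0.2,0.95,-0.5,-0.35,-0.2,0.95,-0.5,-0.35,-0.2,0.95,-0.5,-0.35,-0.2,0.95,-0.5,-0.35,-0.2,0.95,-0.5,-0.35,-0.2], gripper=0)

```text
time: 2.8
tool_pos: [0.4423, -0.4024, 0.302]
orientation: [[0.798, 0.602, 0.003], [0.602, -0.798, -0.0], [0.003, 0.002, -1.0]]
force: [0.6, 0.1, -0.1]
finger_gap: 1.001
```

Run:
```python
from h import *
s=get_state(); print(s["time"],np.round(s["tool_pos"],3),np.round(s["orientation"],3).tolist())
c=optics.capture("wrist"); T=np.array(c["world_to_cam"]); R=T[:3,:3]
print(c["intrinsics"]); o=-R.T@T[:3,3]; O=np.array(s["orientation"])
print("cam in tool",O.T@(o-s["tool_pos"]),"\n",O.T@R.T)
cv2.imwrite("pics/w1.png",c["pixels"])
```

```text
2.8 [ 0.442 -0.402  0.302] [[0.798, 0.602, 0.003], [0.602, -0.798, -0.0], [0.003, 0.002, -1.0]]
[[340.19328704   0.         258.74699591]
 [  0.         340.19328704 189.5584044 ]
 [  0.           0.           1.        ]]
cam in tool [ 0.07574463 -0.00062987 -0.19082186] 
 [[ 1.31079961e-03 -9.65105732e-01 -2.61857227e-01]
 [ 9.99999099e-01  1.18948183e-03  6.21799519e-04]
 [-2.88627868e-04 -2.61857806e-01  9.65106422e-01]]
```

View pics/w1.png

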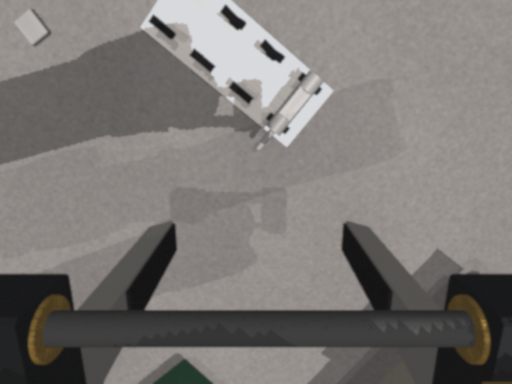

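Emit:
arm_command(commands=[0.48,0.02,0,0.41,0.48,0.02,0,0.41,0.48,0.02,0,0.41,0.48,0.02,0,0.41,0.48,0.02,0,0.41,0.48,0.02,0,0.41])

```text
time: 3.45
tool_pos: [0.5561, -0.3265, 0.2994]
orientation: [[1.0, -0.007, -0.001], [-0.007, -1.0, -0.0], [-0.001, 0.0, -1.0]]
force: [-0.1, -0.5, -0.4]
finger_gap: 1.0
```

Run:
```python
from h import *
import pickle
s=get_state(); print(s["time"],np.round(s["tool_pos"],4),np.round(s["orientation"],3).tolist())
c=optics.capture("wrist"); pickle.dump(c,open("kit.pkl","wb"))
cv2.imwrite("pics/w2.png",c["pixels"])
r=spotter.cut_out("wrist","kit"); print([(q["p"],q["box"]) for q in r])
for t in ("kitted_pin","kitted_plain","kitted_twin","kitted_cone"): print(t,[(q["p"],q["centre"]) for q in spotter.tip_of("wrist",t)])
```

```text
3.45 [ 0.5561 -0.3265  0.2994] [[1.0, -0.007, -0.001], [-0.007, -1.0, -0.0], [-0.001, 0.0, -1.0]]
[(0.86, [158.4, 136.5, 332.7, 209.6])]
kitted_pin [(0.78, [313.2, 182.7]), (0.72, [247.5, 172.7])]
kitted_plain []
kitted_twin [(0.59, [278.2, 49.9])]
kitted_cone [(0.18, [14.0, 244.2])]
```

Emit:
arm_command(commands=[0,-0.5,0,0,0,-1,0,0,0,-1,0,0,0,-1,0,0,0,-1,0,0,0,-1,0,0,0,-1,0,0,0,-1,0,0])

```text
time: 4.55
tool_pos: [0.5583, -0.0246, 0.3003]
orientation: [[1.0, -0.002, 0.0], [-0.002, -1.0, -0.0], [0.0, 0.0, -1.0]]
force: [0.1, -1.0, 0.2]
finger_gap: 0.998
```

Run:
```python
from h import *
import pickle
s=get_state(); print(s["time"],np.round(s["tool_pos"],4),np.round(s["orientation"],3).tolist())
c=optics.capture("wrist"); pickle.dump(c,open("vb.pkl","wb"))
cv2.imwrite("pics/w3.png",c["pixels"])
a=pickle.load(open("kit.pkl","rb"))
cv2.imwrite("pics/kv.png",np.vstack([a["pixels"][:290],c["pixels"][:290]]))
for t in ("vblock","groove"): print(t,[(q["p"],q["centre"]) for q in spotter.tip_of("wrist",t)])
```

```text
4.55 [ 0.5583 -0.0246  0.3003] [[1.0, -0.002, 0.0], [-0.002, -1.0, -0.0], [0.0, 0.0, -1.0]]
vblock [(0.76, [257.2, 175.6])]
groove [(0.58, [260.0, 184.6])]
```

View pics/kv.png

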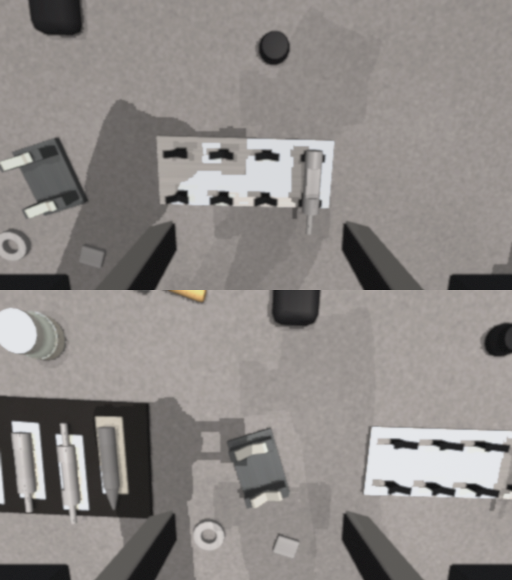

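Emit:
arm_command(commands=[-0.03,-0.5,0,0,-0.03,-0.98,0,0,-0.03,-0.98,0,0,-0.03,-0.98,0,0,-0.03,-0.98,0,0,-0.03,-0.98,0,0,-0.03,-0.98,0,0,-0.03,-0.98,0,0])

```text
time: 5.5
tool_pos: [0.5511, 0.2683, 0.2996]
orientation: [[1.0, -0.005, -0.001], [-0.005, -1.0, -0.0], [-0.001, 0.0, -1.0]]
force: [0.9, -0.7, 0.3]
finger_gap: 0.999
```

Run:
```python
from h import *
import pickle
s=get_state(); print(s["time"],np.round(s["tool_pos"],4),np.round(s["orientation"],3).tolist())
c=optics.capture("wrist"); 
res={}
for t in NAMES[:4]:
    r=spotter.cut_out("wrist",t); res[t]=r
    for q in r:
        ys,xs=np.nonzero(q["region"]); 
        if len(xs)<50: continue
        (cx,cy),(w,h),a=cv2.minAreaRect(np.c_[xs,ys].astype(np.float32))
        m=np.array([xs.mean(),ys.mean()]); u=np.linalg.svd(np.c_[xs,ys]-m,full_matrices=False)[2][0]
        p=onz(c,m,.026); p2=onz(c,m+u*20,.026); d=p2-p
        print(t,round(q["p"],2),np.round(m),np.round((w,h)),"world",np.round(p[:2],4),"yaw",np.round(np.degrees(np.arctan(d[1]/d[0])),1))
pickle.dump((c,res),open("pad.pkl","wb"))
img=c["pixels"]; cv2.imwrite("pics/w4.png",cv2.resize(img[90:290,100:420],None,fx=2.5,fy=2.5,interpolation=cv2.INTER_CUBIC))
# kit / vblock black segmentation
for nm in ("kit","vb"):
    a=pickle.load(open(nm+".pkl","rb"))
    for t,th in (("black",60),):
        g=a["pixels"].max(2); n,l,st,ce=cv2.connectedComponentsWithStats((g<45).astype(np.uint8))
        for i in range(1,n):
            if 20<st[i,4]<2000 and ce[i,1]<230: print(nm,st[i].tolist(),np.round(ce[i],1),np.round(onz(a,ce[i],.045)[:2],4))
```

```text
5.5 [0.5511 0.2683 0.2996] [[1.0, -0.005, -0.001], [-0.005, -1.0, -0.0], [-0.001, 0.0, -1.0]]
spare_plain 0.75 [191. 171.] [16. 61.] world [0.5269 0.3631] yaw -6.5
spare_pin 0.81 [207. 287.] [16. 75.] world [0.3465 0.3479] yaw -82.7
spare_pin 0.76 [166.  22.] [79. 17.] world [0.7176 0.3833] yaw 46.2
spare_pin 0.74 [ 79. 122.] [17. 83.] world [0.5955 0.5094] yaw -63.3
spare_pin 0.62 [234. 171.] [17. 81.] world [0.5273 0.3031] yaw -4.9
spare_twin 0.8 [277. 177.] [ 16. 101.] world [0.5183 0.2432] yaw -2.8
kit [30, 0, 51, 35, 1578] [56.4 15.8] [ 0.7264 -0.0867]
kit [260, 38, 28, 26, 180] [270.1  55.6] [ 0.6805 -0.3412]
kit [47, 148, 8, 7, 24] [ 50.4 151. ] [ 0.5648 -0.0525]
kit [165, 149, 21, 8, 132] [176.1 152.9] [ 0.5613 -0.2177]
kit [211, 150, 21, 9, 125] [221.8 154.1] [ 0.5594 -0.2779]
kit [257, 151, 20, 8, 111] [266.2 155. ] [ 0.5577 -0.3363]
kit [167, 192, 20, 11, 137] [177.9 197.1] [ 0.5006 -0.2159]
kit [212, 193, 19, 11, 121] [221.6 198.1] [ 0.4987 -0.2755]
kit [256, 194, 20, 11, 124] [265.  199.5] [ 0.4964 -0.3347]
vb [273, 0, 46, 35, 515] [290.7  22.9] [ 0.7199 -0.0631]
vb [485, 34, 27, 31, 594] [497.8  50.2] [ 0.6892 -0.3172]
vb [68, 132, 5, 11, 37] [ 70.  137.6] [0.5834 0.2216]
vb [392, 150, 25, 8, 111] [403.1 153.6] [ 0.5618 -0.2154]
vb [434, 151, 28, 8, 120] [447.  154.9] [ 0.5601 -0.2737]
vb [476, 152, 32, 9, 128] [491.9 156.3] [ 0.5581 -0.3333]
vb [386, 192, 23, 11, 121] [395.8 197.3] [ 0.5017 -0.2119]
vb [427, 194, 26, 10, 130] [438.7 198.7] [ 0.4996 -0.271 ]
vb [467, 195, 31, 11, 139] [481.3 199.8] [ 0.4979 -0.3296]
vb [33, 210, 5, 10, 37] [ 35.  214.2] [0.4778 0.2855]
```

View pics/w4.png

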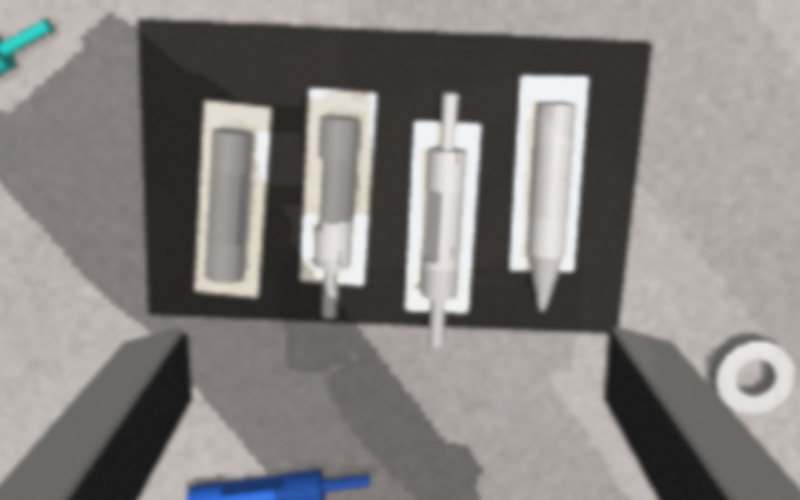

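```bash
cat >> h.py <<'E'
def pose2(x,y,yaw_deg):
    a=np.radians(yaw_deg);R=np.array([[np.cos(a),-np.sin(a),0],[np.sin(a),np.cos(a),0],[0,0,1]])
    return lambda P:np.atleast_2d(P)@R.T+np.array([x,y,0])
def draw(img,c,pts,col,off,f,closed=False):
    q=((proj(c,pts)-off+0.5)*f-0.5)
    cv2.polylines(img,[np.round(q*8).astype(np.int32)],closed,col,1,cv2.LINE_AA,3)
def kitdraw(img,c,K,off,f):
    W=pose2(*K);r=[[-.05,-.125,.01],[.05,-.125,.01],[.05,.125,.01],[-.05,.125,.01]]
    draw(img,c,W(r),(0,0,255),off,f,True)
    for y in(-.09,-.03,.03,.09):
        for x in(-.036,-.026,.026,.036): draw(img,c,W([[x,y-.0127,.052],[x,y,.0394],[x,y+.0127,.052]]),(0,200,0),off,f)
def vbdraw(img,c,V,off,f):
    W=pose2(*V);r=[[-.05,-.033,0],[.05,-.033,0],[.05,.033,0],[-.05,.033,0]]
    draw(img,c,W(r),(0,0,255),off,f,True)
    for x in(-.04,-.028,.028,.04): draw(img,c,W([[x,-.017,.061],[x,0,.044],[x,.017,.061]]),(0,200,0),off,f)
E
python3 - <<'E'
from h import *
import pickle
a=pickle.load(open("kit.pkl","rb"));b=pickle.load(open("vb.pkl","rb"))
# kit fit: blob centres from both views at z=.045
L=np.array([[.5613,-.2177],[.5594,-.2779],[.5577,-.3363],[.5006,-.2159],[.4987,-.2755],[.4964,-.3347]])
M=np.array([[.031,.09],[.031,.03],[.031,-.03],[-.031,.09],[-.031,.03],[-.031,-.03]])
T,_=cv2.estimateAffinePartial2D(M,L); print(T, np.degrees(np.arctan2(T[1,0],T[0,0])))
K=(T[0,2],T[1,2],np.degrees(np.arctan2(T[1,0],T[0,0])))
V=(.519,-.012,19)
o=(140,115);i1=cv2.resize(a["pixels"][115:240,140:350],None,fx=3.8,fy=3.8,interpolation=cv2.INTER_CUBIC);i1c=i1.copy()
kitdraw(i1,a,K,np.array([140,115]),3.8)
f=3.8;i2=cv2.resize(b["pixels"][125:225,205:310],None,fx=f,fy=f,interpolation=cv2.INTER_CUBIC)[:375,:398];i2c=i2.copy()
vbdraw(i2,b,V,np.array([205,125]),f)
i1=i1[:,:798];w=np.vstack([i1[:220*2][:,:], ])
bot=np.hstack([i2,i2c]); bot=cv2.copyMakeBorder(bot,0,0,0,798-bot.shape[1],cv2.BORDER_CONSTANT)
out=np.vstack([i1,bot]); out=cv2.resize(out,(int(out.shape[1]*600/out.shape[0]),600),interpolation=cv2.INTER_AREA); print(K,out.shape)
cv2.imwrite("pics/fit1.png",out)
E
```

```text
[[ 0.98719121  0.03212334  0.52805296]
 [-0.03212334  0.98719121 -0.30594907]] -1.863754959678658
(np.float64(0.528052958468771), np.float64(-0.30594906953175), np.float64(-1.863754959678658)) (600, 563, 3)
```

View pics/fit1.png

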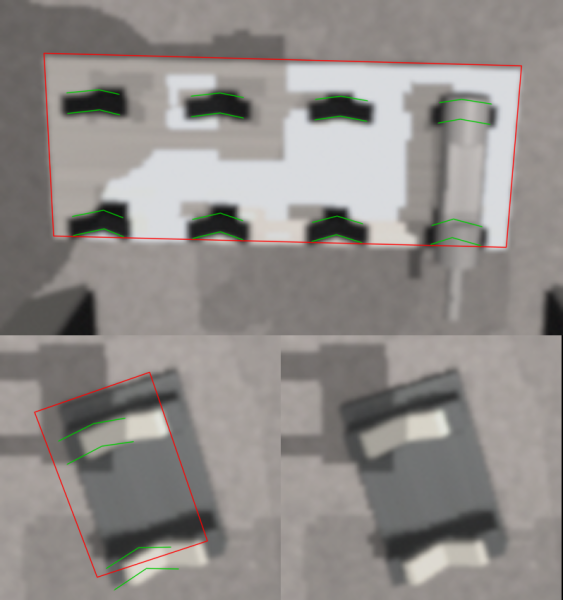

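Run:
```python
from h import *
import pickle
from scipy.optimize import least_squares
b=pickle.load(open("vb.pkl","rb"))
px=np.array([[80,437],[125,418],[163,409],[90,460],[130,443],[168,435],[152,547],[205,543],[158,568],[208,562],[130,585]],float)
uv=(px-[0,335])/2.681+[205,125]
r,bo=.061,.044
M=np.array([[.04,.017,r],[.04,0,bo],[.04,-.017,r],[.028,.017,r],[.028,0,bo],[.028,-.017,r],[-.028,0,bo],[-.028,-.017,r],[-.04,0,bo],[-.04,-.017,r],[-.04,.017,r]])
s=least_squares(lambda p:(proj(b,pose2(*p)(M))-uv).ravel(),[.52,-.02,17],loss="soft_l1",x_scale=[.01,.01,5]); print(s.x); print(np.round((proj(b,pose2(*s.x)(M))-uv),1).tolist())
V=tuple(s.x);f=5
i=cv2.resize(b["pixels"][125:225,205:310],None,fx=f,fy=f,interpolation=cv2.INTER_CUBIC);vbdraw(i,b,V,np.array([205,125]),f)
cv2.imwrite("pics/fit2.png",i)
c,res=pickle.load(open("pad.pkl","rb"))
print(onz(c,[320,162.6],.026),onz(c,[322,130.8],.026),onz(c,[318,194],.026))
```

```text
[ 0.52028073 -0.02498086 15.68159393]
[[3.0, -1.3], [-0.8, -0.0], [-2.4, 2.0], [1.9, -1.1], [-0.1, -0.8], [-1.8, 1.2], [2.9, -1.0], [-4.3, 1.0], [2.9, -0.9], [-3.1, 2.2], [1.5, 0.1]]
[0.53881143 0.18341056 0.026     ] [0.58240196 0.18260701 0.026     ] [0.49358824 0.18427992 0.026     ]
```

View pics/fit2.png

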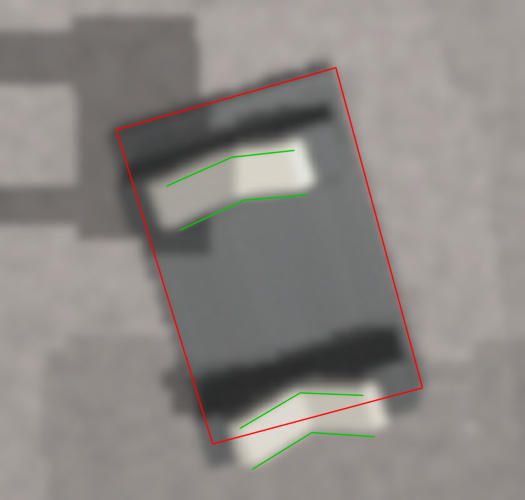

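Emit:
arm_command(commands=[-0.11,0.083,0.2,0.03,-0.11,0.083,0.35,0.03,-0.11,0.083,0.5,0.03,-0.11,0.083,0.65,0.03,-0.11,0.083,0.75,0.03,-0.11,0.083,0.83,0.03,-0.11,0.083,0.866,0.03,-0.11,0.083,0.866,0.03], gripper=0.47, grip_force=25)

```text
time: 6.55
tool_pos: [0.5174, 0.243, 0.0396]
orientation: [[0.999, -0.053, -0.001], [-0.053, -0.999, -0.001], [-0.001, 0.001, -1.0]]
force: [-0.1, 0.0, 0.4]
finger_gap: 0.53
```

Emit:
arm_command(commands=[0,0,0,0,0,0,0,0,0,0,0,0,0,0,0,0,0,0,0,0,0,0,0,0], gripper=1)

```text
time: 7.15
tool_pos: [0.5178, 0.2438, 0.0405]
orientation: [[0.999, -0.052, 0.0], [-0.052, -0.999, 0.0], [0.0, -0.0, -1.0]]
force: [-0.2, 0.6, -0.0]
finger_gap: 0.053
```

Run:
```python
from h import *
s=get_state(); print(s["finger_gap"],s["time"])
c=optics.capture("scene")
cv2.imwrite("pics/s1.png",cv2.resize(c["pixels"][190:340,220:400],None,fx=4,fy=4,interpolation=cv2.INTER_CUBIC))
```

```text
0.05274733756226773 7.15
```

View pics/s1.png

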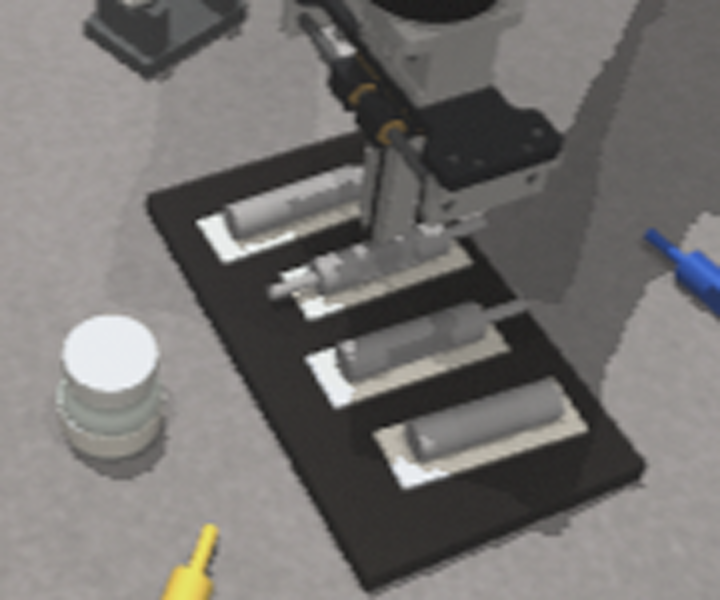

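Run:
```python
from h import *
import pickle
print(get_state()["tool_pos"])
for n in ("scene","side"):
    c=optics.capture(n)
    for t in ("spare_twin","spare_cone","spare_pin"):
        for q in spotter.cut_out(n,t)[:3]:
            ys,xs=np.nonzero(q["region"]); m=np.array([xs.mean(),ys.mean()])
            print(n,t,round(q["p"],2),m.round(1),onz(c,m,.026).round(4)[:2])
    p=c["pixels"].copy()
    for P in ([.5183,.2432,.026],[.5174,.243,.0185]):
        print(proj(c,P))
    if n=="side": cv2.imwrite("pics/s2.png",cv2.resize(p[205:305,180:300],None,fx=6,fy=6,interpolation=cv2.INTER_CUBIC))
```

```text
[0.5177343  0.24378608 0.04040875]
scene spare_twin 0.96 [313.7 254.4] [0.5164 0.2437]
scene spare_twin 0.29 [175.  205.3] [ 0.7602 -0.0616]
scene spare_cone 0.58 [293.4 240.1] [0.5365 0.1838]
scene spare_pin 0.93 [351.5 372.3] [0.6055 0.5062]
scene spare_pin 0.89 [261.5 353.2] [0.735  0.4048]
scene spare_pin 0.76 [324.  274.3] [0.5271 0.3027]
[[312.93125292 254.52338431]]
[[312.8526614  256.44463439]]
side spare_twin 0.6 [241.4 254.1] [0.5142 0.246 ]
side spare_cone 0.49 [250.4 241. ] [0.5031 0.1851]
side spare_cone 0.46 [241.3 254. ] [0.5147 0.2457]
side spare_pin 0.82 [231.5 267.3] [0.5271 0.3045]
side spare_pin 0.81 [291.7 297.7] [0.3358 0.372 ]
side spare_pin 0.76 [182.8 325.1] [0.5893 0.5304]
[[240.33593352 253.22792234]]
[[240.72976224 255.02234113]]
```

View pics/s2.png

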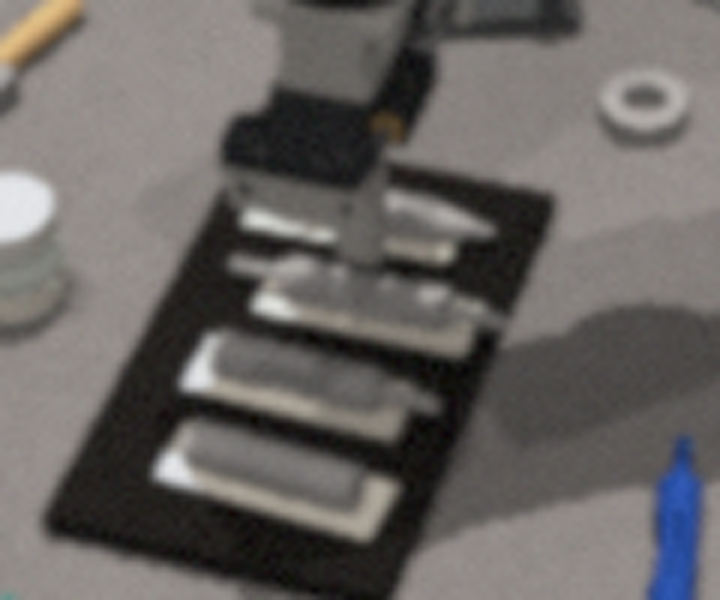

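Emit:
arm_command(commands=[0,0,-0.1,0,0,0,-0.2,0,0,0,-0.3,0,0,0,-0.3,0])

```text
time: 8.0
tool_pos: [0.5196, 0.2449, 0.1341]
orientation: [[0.999, -0.052, 0.005], [-0.052, -0.999, 0.002], [0.005, -0.003, -1.0]]
force: [0.9, 0.4, 0.1]
finger_gap: 0.006
```

Run:
```python
from h import *
s=get_state(); print(s["finger_gap"],s["tool_pos"],s["force"])
c=optics.capture("side");w=optics.capture("wrist")
a=cv2.resize(c["pixels"][175:305,180:300],None,fx=3,fy=3,interpolation=cv2.INTER_CUBIC)
b=cv2.resize(w["pixels"],(512,384)); 
cv2.imwrite("pics/s3.png",np.hstack([cv2.copyMakeBorder(a,0,0,0,0,cv2.BORDER_CONSTANT)[:384,:288],b]))
```

```text
0.005767936876958823 [0.51956367 0.24490488 0.13413632] [0.85604798 0.42082617 0.05670153]
```

View pics/s3.png

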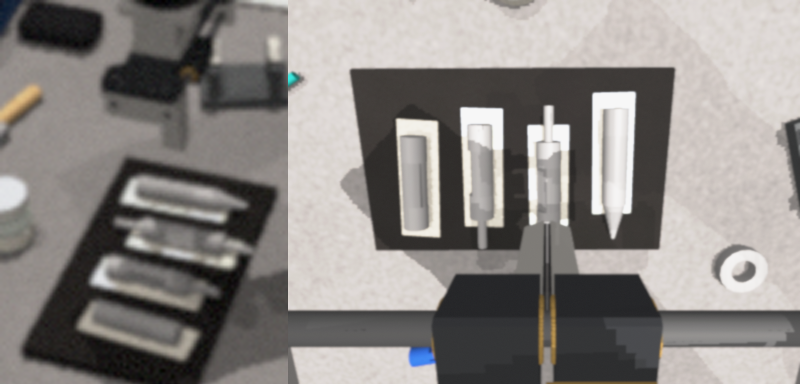

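Emit:
arm_command(commands=[0,0,0.05,0,0,0,0.1,0,0,0,0.15,0,0,0,0.2,0,0,0,0.25,0,0,0,0.3,0,0,0,0.317,0,0,0,0.317,0], gripper=0.47)

```text
time: 8.9
tool_pos: [0.5173, 0.2436, 0.0343]
orientation: [[0.999, -0.052, -0.001], [-0.052, -0.999, -0.0], [-0.001, 0.001, -1.0]]
force: [-0.8, -0.4, 0.4]
finger_gap: 0.524
```

Emit:
arm_command(commands=[0,0,0.005,0,0,0,0.01,0,0,0,0.015,0,0,0,0.02,0])

```text
time: 9.3
tool_pos: [0.5179, 0.2438, 0.0295]
orientation: [[0.999, -0.052, 0.001], [-0.052, -0.999, 0.0], [0.001, -0.0, -1.0]]
force: [0.6, 0.0, -0.6]
finger_gap: 0.532
```

Emit:
arm_command(commands=[0,0,0.007,0,0,0,0.013,0,0,0,0.02,0,0,0,0.02,0])

```text
time: 9.7
tool_pos: [0.5175, 0.2437, 0.0229]
orientation: [[0.999, -0.052, -0.0], [-0.052, -0.999, -0.0], [-0.0, 0.0, -1.0]]
force: [-0.0, 0.4, 0.5]
finger_gap: 0.528
```

Emit:
arm_command(commands=[0,0,0.007,0,0,0,0.013,0,0,0,0.02,0,0,0,0.02,0])

```text
time: 10.1
tool_pos: [0.5176, 0.2437, 0.0169]
orientation: [[0.999, -0.052, -0.0], [-0.052, -0.999, -0.0], [-0.0, 0.0, -1.0]]
force: [0.8, 0.1, 0.6]
finger_gap: 0.532
```

Run:
```python
from h import *
s=get_state(); print(s["finger_gap"],s["tool_pos"],s["force"],s["time"])
c=optics.capture("side");w=optics.capture("wrist")
a=cv2.resize(c["pixels"][205:305,190:300],None,fx=3.6,fy=3.6,interpolation=cv2.INTER_CUBIC)
b=cv2.resize(w["pixels"],(512,384))[:360,100:460]
cv2.imwrite("pics/s4.png",np.hstack([a[:360],b]))
```

```text
0.531524898727586 [0.51757454 0.24370389 0.01690739] [0.75287841 0.10834431 0.57923865] 10.1
```

View pics/s4.png

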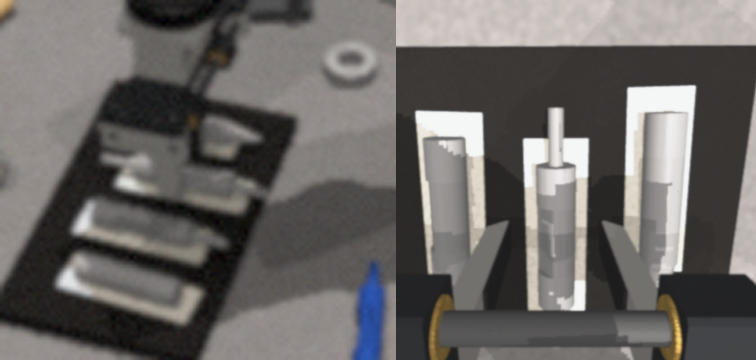

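Emit:
arm_command(commands=[0,0,0.007,0,0,0,0.013,0,0,0,0.017,0,0,0,0.017,0])

```text
time: 10.6
tool_pos: [0.5176, 0.2437, 0.0119]
orientation: [[0.999, -0.052, -0.0], [-0.052, -0.999, -0.0], [-0.0, 0.0, -1.0]]
force: [-0.5, 0.7, 0.2]
finger_gap: 0.529
```

Emit:
arm_command(commands=[0,0,0.005,0,0,0,0.01,0,0,0,0.013,0,0,0,0.013,0])

```text
time: 11.0
tool_pos: [0.5176, 0.2438, 0.0081]
orientation: [[0.999, -0.052, -0.0], [-0.052, -0.999, -0.0], [-0.0, 0.0, -1.0]]
force: [0.5, -0.6, -0.4]
finger_gap: 0.528
```

Emit:
arm_command(commands=[0,0,0,0,0,0,0,0,0,0,0,0,0,0,0,0,0,0,0,0,0,0,0,0,0,0,0,0], gripper=1, grip_force=25)

```text
time: 11.7
tool_pos: [0.5177, 0.2436, 0.0082]
orientation: [[0.999, -0.052, -0.0], [-0.052, -0.999, -0.0], [-0.0, 0.0, -1.0]]
force: [0.5, -1.3, 0.3]
finger_gap: 0.218
```

Emit:
arm_command(commands=[0,0,-0.05,0,0,0,-0.12,0,0,0,-0.2,0,0,0,-0.3,0,0,0,-0.4,0])

```text
time: 12.2
tool_pos: [0.5174, 0.2439, 0.1303]
orientation: [[0.999, -0.052, -0.0], [-0.052, -0.999, 0.0], [-0.0, -0.0, -1.0]]
force: [1.0, -0.0, -1.6]
finger_gap: 0.219
```

Emit:
arm_command(commands=[0.01,0.1,0,-0.04,0.02,0.25,0,-0.08,0.03,0.4,0,-0.12,0.04,0.55,0,-0.16,0.054,0.7,0,-0.208,0.054,0.82,0,-0.208,0.054,0.894,0,-0.208,0.054,0.894,0,-0.208])

```text
time: 13.0
tool_pos: [0.5196, -0.0284, 0.1291]
orientation: [[0.964, 0.267, 0.0], [0.267, -0.964, -0.001], [0.0, 0.001, -1.0]]
force: [-0.4, 1.2, -2.1]
finger_gap: 0.225
```

Emit:
arm_command(commands=[0,0,0.05,0,0,0,0.1,0,0,0,0.15,0,0,0,0.19,0,0,0,0.22,0,0,0,0.24,0,0,0,0.25,0,0,0,0.25,0])

```text
time: 13.8
tool_pos: [0.5199, -0.0248, 0.0531]
orientation: [[0.963, 0.271, -0.0], [0.271, -0.963, 0.0], [-0.0, -0.0, -1.0]]
force: [0.7, -0.3, -2.6]
finger_gap: 0.218
```

Emit:
arm_command(commands=[0,0,0.01,0,0,0,0.02,0,0,0,0.027,0,0,0,0.027,0])

```text
time: 14.2
tool_pos: [0.5197, -0.0249, 0.0449]
orientation: [[0.963, 0.271, -0.0], [0.271, -0.963, 0.0], [-0.0, -0.0, -1.0]]
force: [0.9, 0.1, -2.8]
finger_gap: 0.214
```

Emit:
arm_command(commands=[0,0,0.005,0,0,0,0.01,0,0,0,0.01,0,0,0,0.01,0])

```text
time: 14.6
tool_pos: [0.5204, -0.0253, 0.0426]
orientation: [[0.963, 0.271, 0.001], [0.271, -0.963, -0.001], [0.001, 0.001, -1.0]]
force: [0.4, -2.7, 6.1]
finger_gap: 0.22
```

Emit:
arm_command(commands=[0,0,0,0,0,0,0,0,0,0,0,0], gripper=0.55)

```text
time: 14.9
tool_pos: [0.5199, -0.0248, 0.0421]
orientation: [[0.963, 0.271, -0.0], [0.271, -0.963, 0.0], [0.0, -0.0, -1.0]]
force: [-0.4, 0.4, 0.6]
finger_gap: 0.431
```

Emit:
arm_command(commands=[0,0,-0.1,0,0,0,-0.2,0,0,0,-0.35,0,0,0,-0.45,0,0,0,-0.45,0])

```text
time: 15.4
tool_pos: [0.5221, -0.0248, 0.1811]
orientation: [[0.963, 0.271, 0.006], [0.271, -0.963, -0.0], [0.006, 0.002, -1.0]]
force: [-0.2, 0.3, -1.0]
finger_gap: 0.452
```

Run:
```python
from h import *
import pickle
s=get_state(); print(s["finger_gap"],s["tool_pos"],s["force"],s["time"])
w=optics.capture("wrist");pickle.dump(w,open("tw.pkl","wb"))
for t in ("spare_twin","groove"):
    for q in spotter.cut_out("wrist","spare_twin")[:2] if t!="groove" else []:
        ys,xs=np.nonzero(q["region"]); m=np.array([xs.mean(),ys.mean()]);u=np.linalg.svd(np.c_[xs,ys]-m,full_matrices=False)[2][0]
        p=onz(w,m,.06);d=onz(w,m+20*u,.06)-p
        print(q["p"],m,p.round(4),np.degrees(np.arctan(d[1]/d[0])))
v=(.52,-.025,15.7)
q=proj(w,pose2(*v)([[0,0,.06]]))[0]; print(q)
x,y=int(q[0]),int(q[1]); cv2.imwrite("pics/t1.png",cv2.resize(w["pixels"][max(0,y-110):y+90,max(0,x-100):x+100],None,fx=3,fy=3,interpolation=cv2.INTER_CUBIC))
```

```text
0.4522781354277994 [ 0.52205594 -0.02477555  0.1811308 ] [-0.2464151   0.30831508 -0.98979176] 15.4
0.65 [258.22681992 182.5816092 ] [ 0.5204 -0.0247  0.06  ] 16.876152999904225
[258.40329306 183.0990054 ]
```

View pics/t1.png

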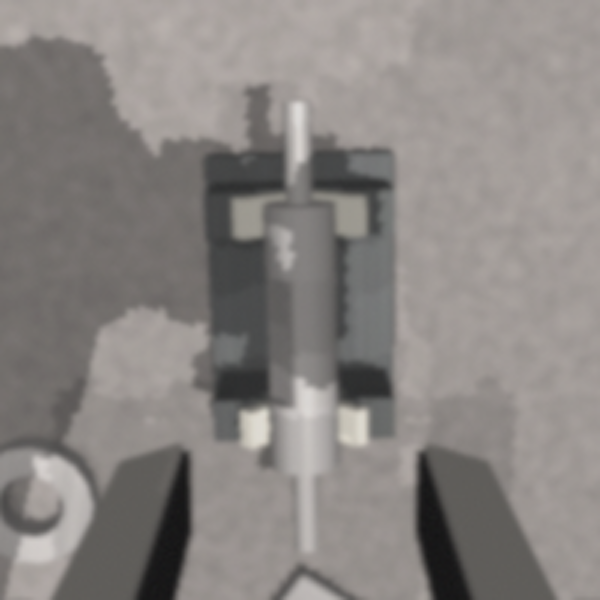

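Emit:
arm_command(commands=[0,-0.015,0.05,0,0,-0.03,0.1,0,0,-0.03,0.16,0,0,-0.03,0.21,0,0,-0.03,0.25,0,0,-0.03,0.28,0,0,-0.03,0.297,0,0,-0.03,0.297,0], gripper=1)

```text
time: 16.3
tool_pos: [0.5171, -0.0162, 0.0874]
orientation: [[0.963, 0.271, -0.001], [0.271, -0.963, 0.0], [-0.001, -0.0, -1.0]]
force: [0.4, 0.0, 0.1]
finger_gap: 0.006
```

Emit:
arm_command(commands=[0,0,0.003,0,0,0,0.006,0,0,0,0.006,0])

```text
time: 16.6
tool_pos: [0.5176, -0.0163, 0.0865]
orientation: [[0.963, 0.271, 0.001], [0.271, -0.963, -0.0], [0.001, 0.0, -1.0]]
force: [0.1, 0.6, -0.2]
finger_gap: 0.007
```

Emit:
arm_command(commands=[0,0,0.003,0,0,0,0.003,0,0,0,0.003,0])

```text
time: 16.9
tool_pos: [0.5175, -0.0162, 0.0854]
orientation: [[0.963, 0.271, 0.0], [0.271, -0.963, 0.0], [0.0, 0.0, -1.0]]
force: [-0.1, -0.1, -0.1]
finger_gap: 0.008
```

Emit:
arm_command(commands=[0,0,0.003,0,0,0,0.006,0,0,0,0.006,0])

```text
time: 17.2
tool_pos: [0.5174, -0.0162, 0.0834]
orientation: [[0.963, 0.271, -0.0], [0.271, -0.963, 0.0], [-0.0, -0.0, -1.0]]
force: [0.6, 0.3, -0.4]
finger_gap: 0.005
```

Emit:
arm_command(commands=[0,0,0.003,0,0,0,0.003,0,0,0,0.003,0])

```text
time: 17.5
tool_pos: [0.5174, -0.0162, 0.0826]
orientation: [[0.963, 0.271, -0.0], [0.271, -0.963, 0.0], [-0.0, -0.0, -1.0]]
force: [0.6, -0.0, 0.2]
finger_gap: 0.003
```

Emit:
arm_command(commands=[0,0,0.003,0,0,0,0.003,0,0,0,0.003,0])

```text
time: 17.8
tool_pos: [0.5174, -0.0162, 0.0817]
orientation: [[0.963, 0.271, -0.0], [0.271, -0.963, 0.0], [-0.0, -0.0, -1.0]]
force: [-0.1, -0.5, 0.5]
finger_gap: 0.005
```

Emit:
arm_command(commands=[0,0,0.002,0,0,0,0.002,0,0,0,0.002,0])

```text
time: 18.1
tool_pos: [0.5174, -0.0162, 0.0811]
orientation: [[0.963, 0.271, -0.0], [0.271, -0.963, 0.0], [-0.0, -0.0, -1.0]]
force: [-0.7, -0.1, 0.2]
finger_gap: 0.003
```

Emit:
arm_command(commands=[0,0,0.002,0,0,0,0.002,0,0,0,0.002,0])

```text
time: 18.4
tool_pos: [0.5174, -0.0162, 0.0805]
orientation: [[0.963, 0.271, -0.0], [0.271, -0.963, 0.0], [-0.0, -0.0, -1.0]]
force: [-0.5, -0.4, -0.3]
finger_gap: 0.007
```

Emit:
arm_command(commands=[0,0,0.002,0,0,0,0.002,0,0,0,0.002,0])

```text
time: 18.7
tool_pos: [0.5174, -0.0163, 0.0799]
orientation: [[0.963, 0.271, -0.0], [0.271, -0.963, 0.0], [-0.0, -0.0, -1.0]]
force: [-0.0, -0.3, 1.0]
finger_gap: 0.006
```

Emit:
arm_command(commands=[0,0,0.002,0,0,0,0.002,0,0,0,0.002,0])

```text
time: 19.0
tool_pos: [0.5174, -0.0162, 0.0793]
orientation: [[0.963, 0.271, -0.0], [0.271, -0.963, 0.0], [-0.0, -0.0, -1.0]]
force: [0.4, -0.8, 0.7]
finger_gap: 0.007
```

Emit:
arm_command(commands=[0,0,0.002,0,0,0,0.002,0,0,0,0.002,0])

```text
time: 19.3
tool_pos: [0.5174, -0.0162, 0.0787]
orientation: [[0.963, 0.271, -0.0], [0.271, -0.963, 0.0], [0.0, -0.0, -1.0]]
force: [0.5, -0.9, -0.4]
finger_gap: 0.007
```

Emit:
arm_command(commands=[0,0.015,0,0,0,0.015,0,0,0,0.015,0.002,0,0,0.015,0.002,0])

```text
time: 19.7
tool_pos: [0.5186, -0.0206, 0.078]
orientation: [[0.963, 0.271, -0.0], [0.271, -0.963, 0.0], [-0.0, -0.0, -1.0]]
force: [0.2, 0.3, -0.1]
finger_gap: 0.006
```

Emit:
arm_command(commands=[0,0,0.002,0,0,0,0.002,0])

```text
time: 19.9
tool_pos: [0.5186, -0.0205, 0.0774]
orientation: [[0.963, 0.271, -0.0], [0.271, -0.963, 0.0], [-0.0, -0.0, -1.0]]
force: [0.6, -0.5, -0.1]
finger_gap: 0.008
```

Emit:
arm_command(commands=[0,0,0.002,0,0,0,0.002,0])

```text
time: 20.1
tool_pos: [0.5186, -0.0205, 0.0768]
orientation: [[0.963, 0.271, -0.0], [0.271, -0.963, 0.0], [-0.0, -0.0, -1.0]]
force: [-0.2, 0.6, -0.3]
finger_gap: 0.002
```

Emit:
arm_command(commands=[0,0,0.002,0,0,0,0.002,0])

```text
time: 20.3
tool_pos: [0.5186, -0.0206, 0.0762]
orientation: [[0.963, 0.271, -0.0], [0.271, -0.963, 0.0], [-0.0, -0.0, -1.0]]
force: [0.3, -0.2, -0.1]
finger_gap: 0.006
```

Emit:
arm_command(commands=[0,0,0.002,0,0,0,0.002,0])

```text
time: 20.5
tool_pos: [0.5186, -0.0206, 0.0756]
orientation: [[0.963, 0.271, -0.0], [0.271, -0.963, 0.0], [-0.0, -0.0, -1.0]]
force: [-0.0, -0.7, 0.6]
finger_gap: 0.007
```

Emit:
arm_command(commands=[0,-0.013,0.01,0,0,-0.013,0.02,0,0,-0.013,0.03,0,0,-0.013,0.037,0,0,-0.013,0.037,0])

```text
time: 21.0
tool_pos: [0.5174, -0.0168, 0.0642]
orientation: [[0.963, 0.271, -0.001], [0.271, -0.963, 0.0], [-0.001, -0.0, -1.0]]
force: [-0.1, 0.5, 0.1]
finger_gap: 0.004
```

Emit:
arm_command(commands=[0,0,0.002,0,0,0,0.002,0])

```text
time: 21.2
tool_pos: [0.5176, -0.0168, 0.064]
orientation: [[0.963, 0.271, 0.0], [0.271, -0.963, 0.0], [0.0, -0.0, -1.0]]
force: [-0.4, 0.4, 0.6]
finger_gap: 0.006
```

Emit:
arm_command(commands=[0,0,0.002,0,0,0,0.002,0])

```text
time: 21.4
tool_pos: [0.5176, -0.0168, 0.0634]
orientation: [[0.963, 0.271, 0.0], [0.271, -0.963, 0.0], [0.0, -0.0, -1.0]]
force: [0.4, -0.1, -0.6]
finger_gap: 0.004
```

Emit:
arm_command(commands=[0,0,0.002,0,0,0,0.002,0])

```text
time: 21.6
tool_pos: [0.5176, -0.0168, 0.0628]
orientation: [[0.963, 0.271, -0.0], [0.271, -0.963, 0.0], [-0.0, -0.0, -1.0]]
force: [0.4, -0.3, 0.4]
finger_gap: 0.005
```

Emit:
arm_command(commands=[0,0,0.002,0,0,0,0.002,0])

```text
time: 21.8
tool_pos: [0.5176, -0.0168, 0.0621]
orientation: [[0.963, 0.271, -0.0], [0.271, -0.963, 0.0], [-0.0, -0.0, -1.0]]
force: [0.8, 0.4, -0.5]
finger_gap: 0.004
```

Emit:
arm_command(commands=[0,0,0.003,0,0,0,0.003,0])

```text
time: 22.0
tool_pos: [0.5176, -0.0168, 0.0612]
orientation: [[0.963, 0.271, -0.0], [0.271, -0.963, 0.0], [-0.0, -0.0, -1.0]]
force: [-0.5, -0.6, 0.6]
finger_gap: 0.004
```

Emit:
arm_command(commands=[0,0,0.003,0,0,0,0.003,0])

```text
time: 22.2
tool_pos: [0.5176, -0.0168, 0.0603]
orientation: [[0.963, 0.271, -0.0], [0.271, -0.963, 0.0], [-0.0, -0.0, -1.0]]
force: [-0.5, 0.2, 0.4]
finger_gap: 0.004
```

Emit:
arm_command(commands=[0,0,0.002,0,0,0,0.002,0])

```text
time: 22.4
tool_pos: [0.5176, -0.0168, 0.0597]
orientation: [[0.963, 0.271, -0.0], [0.271, -0.963, 0.0], [-0.0, -0.0, -1.0]]
force: [0.0, -0.0, 0.7]
finger_gap: 0.003
```

Emit:
arm_command(commands=[0,0,0.002,0,0,0,0.002,0])

```text
time: 22.6
tool_pos: [0.5176, -0.0168, 0.0591]
orientation: [[0.963, 0.271, -0.0], [0.271, -0.963, 0.0], [-0.0, -0.0, -1.0]]
force: [-0.6, 0.2, 0.0]
finger_gap: 0.002
```

Emit:
arm_command(commands=[0,0,0.002,0,0,0,0.002,0])

```text
time: 22.8
tool_pos: [0.5176, -0.0168, 0.0586]
orientation: [[0.963, 0.271, -0.0], [0.271, -0.963, 0.0], [-0.0, -0.0, -1.0]]
force: [-0.5, -0.7, -0.2]
finger_gap: 0.005
```

Emit:
arm_command(commands=[0,0,0.002,0,0,0,0.002,0])

```text
time: 23.0
tool_pos: [0.5176, -0.0168, 0.058]
orientation: [[0.963, 0.271, -0.0], [0.271, -0.963, 0.0], [-0.0, -0.0, -1.0]]
force: [-0.2, 1.2, 1.0]
finger_gap: 0.008
```

Emit:
arm_command(commands=[0,0,0.002,0,0,0,0.002,0])

```text
time: 23.2
tool_pos: [0.5177, -0.0167, 0.0576]
orientation: [[0.963, 0.271, 0.0], [0.271, -0.963, 0.0], [0.0, -0.0, -1.0]]
force: [-1.4, 0.9, 4.3]
finger_gap: 0.001
```

Emit:
arm_command(commands=[0,0,0.002,0,0,0,0.002,0])

```text
time: 23.4
tool_pos: [0.5178, -0.0166, 0.0572]
orientation: [[0.963, 0.271, 0.0], [0.271, -0.963, 0.0], [0.001, 0.0, -1.0]]
force: [-2.7, 1.5, 9.9]
finger_gap: 0.006
```

Emit:
arm_command(commands=[0,0,0.002,0,0,0,0.002,0])

```text
time: 23.6
tool_pos: [0.5179, -0.0164, 0.0569]
orientation: [[0.963, 0.271, 0.001], [0.271, -0.963, 0.0], [0.001, 0.0, -1.0]]
force: [-4.6, 2.1, 15.1]
finger_gap: 0.002
```

Emit:
arm_command(commands=[0,0.003,-0.002,0,0,0.006,-0.002,0,0,0.009,-0.002,0,0,0.011,-0.002,0,0,0.011,-0.002,0])

```text
time: 24.1
tool_pos: [0.5191, -0.0186, 0.0576]
orientation: [[0.962, 0.272, 0.001], [0.272, -0.962, 0.001], [0.001, -0.001, -1.0]]
force: [-4.6, 7.0, 16.8]
finger_gap: 0.005
```

Emit:
arm_command(commands=[0,0.004,0.0,0,0,0.008,0.0005,0,0,0.01,0.001,0,0,0.01,0.001,0])

```text
time: 24.5
tool_pos: [0.5203, -0.0208, 0.0578]
orientation: [[0.962, 0.272, 0.002], [0.272, -0.962, 0.002], [0.002, -0.001, -1.0]]
force: [-5.9, 10.9, 24.9]
finger_gap: 0.002
```

Emit:
arm_command(commands=[0,0.002,-0.003,0,0,0.004,-0.003,0,0,0.006,-0.003,0,0,0.007,-0.003,0,0,0.007,-0.003,0])

```text
time: 25.0
tool_pos: [0.5207, -0.0244, 0.058]
orientation: [[0.962, 0.271, 0.002], [0.271, -0.962, 0.0], [0.002, -0.0, -1.0]]
force: [0.3, 3.1, 8.6]
finger_gap: 0.002
```

Emit:
arm_command(commands=[0,0.003,0.0,0,0,0.005,0,0,0,0.007,0,0,0,0.007,0,0])

```text
time: 25.4
tool_pos: [0.5209, -0.0264, 0.0578]
orientation: [[0.962, 0.271, 0.001], [0.271, -0.962, 0.001], [0.001, -0.0, -1.0]]
force: [-0.3, 3.6, 7.1]
finger_gap: 0.003
```

Emit:
arm_command(commands=[0,0,-0.1,0,0,0,-0.2,0,0,0,-0.3,0,0,0,-0.4,0,0,0,-0.4,0])

```text
time: 25.9
tool_pos: [0.5224, -0.0269, 0.181]
orientation: [[0.963, 0.271, 0.005], [0.271, -0.963, -0.0], [0.005, 0.002, -1.0]]
force: [-0.2, 0.1, 0.2]
finger_gap: 0.003
```

```bash
cat >> h.py <<'E'
def rect(c,pose,z=.071,L=.075,Wd=.022,s=4000):
    # rectified top view: rows along axis (+x up), cols along -y (right = tool +y)
    W=pose2(*pose); src=proj(c,W([[L,Wd,z],[L,-Wd,z],[-L,-Wd,z],[-L,Wd,z]])).astype(np.float32)
    w,h=int(2*Wd*s),int(2*L*s)
    H=cv2.getPerspectiveTransform(src,np.float32([[0,0],[w,0],[w,h],[0,h]]))
    return cv2.warpPerspective(c["pixels"],H,(w,h),flags=cv2.INTER_CUBIC)
def gridlines(img,s=4000):
    o=img.copy();h,w=o.shape[:2]
    for m in range(-20,21,5):
        x=int(w/2+m*s/1000); cv2.line(o,(x,0),(x,12 if m else 25),(0,0,255),1)
    return o
E
python3 - <<'E'
from h import *
import pickle
s=get_state(); print(s["tool_pos"],s["time"])
w=optics.capture("wrist");a=pickle.load(open("tw.pkl","rb"))
P=(.5204,-.0247,16)
A=[gridlines(rect(x,P)) for x in (a,w)]
sc=optics.capture("side"); u=proj(sc,[[.5204,-.0247,.065]])[0].astype(int)
B=cv2.resize(sc["pixels"][u[1]-40:u[1]+40,u[0]-40:u[0]+40],(440,440),interpolation=cv2.INTER_CUBIC)
B=cv2.copyMakeBorder(B,0,160,0,0,cv2.BORDER_CONSTANT)
cv2.imwrite("pics/t2.png",np.hstack(A+[B]))
for x in A:
    g=cv2.cvtColor(x,cv2.COLOR_BGR2GRAY); print([g[240:360,i:i+8].mean().round().astype(int) for i in range(30,146,4)])
E
```

```text
[ 0.52236893 -0.02693384  0.18099653] 25.9
[np.int64(70), np.int64(70), np.int64(74), np.int64(83), np.int64(94), np.int64(100), np.int64(102), np.int64(101), np.int64(102), np.int64(103), np.int64(108), np.int64(119), np.int64(129), np.int64(134), np.int64(134), np.int64(131), np.int64(129), np.int64(126), np.int64(123), np.int64(120), np.int64(116), np.int64(112), np.int64(107), np.int64(99), np.int64(88), np.int64(80), np.int64(79), np.int64(85), np.int64(92)]
[np.int64(70), np.int64(71), np.int64(74), np.int64(86), np.int64(103), np.int64(124), np.int64(147), np.int64(164), np.int64(171), np.int64(172), np.int64(170), np.int64(164), np.int64(156), np.int64(148), np.int64(142), np.int64(138), np.int64(137), np.int64(137), np.int64(138), np.int64(137), np.int64(137), np.int64(133), np.int64(122), np.int64(107), np.int64(92), np.int64(82), np.int64(76), np.int64(76), np.int64(79)]
```

View pics/t2.png

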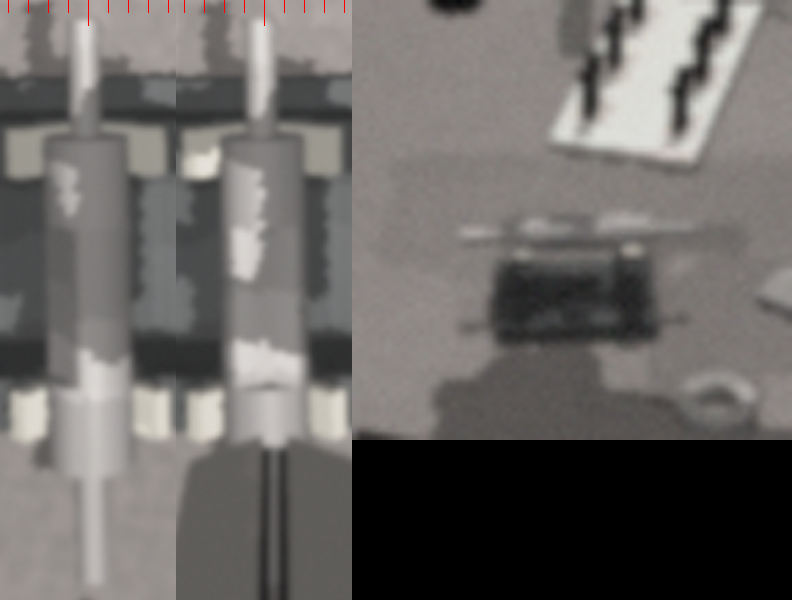

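Emit:
arm_command(commands=[0.103,-0.006,0.08,0,0.103,-0.006,0.16,0,0.103,-0.006,0.24,0,0.103,-0.006,0.31,0,0.103,-0.006,0.36,0,0.103,-0.006,0.385,0,0.103,-0.006,0.385,0])

```text
time: 26.7
tool_pos: [0.5493, -0.0168, 0.0612]
orientation: [[0.963, 0.271, -0.001], [0.271, -0.963, 0.0], [-0.001, -0.0, -1.0]]
force: [-0.0, -0.6, -0.1]
finger_gap: 0.01
```

Emit:
arm_command(commands=[0,0,0.003,0,0,0,0.003,0])

```text
time: 26.9
tool_pos: [0.5498, -0.0168, 0.0611]
orientation: [[0.963, 0.271, 0.0], [0.271, -0.963, 0.0], [0.0, 0.0, -1.0]]
force: [-0.8, -0.4, 0.4]
finger_gap: 0.004
```

Emit:
arm_command(commands=[0,0,0.002,0,0,0,0.002,0])

```text
time: 27.1
tool_pos: [0.5499, -0.0168, 0.0607]
orientation: [[0.963, 0.271, 0.001], [0.271, -0.963, -0.0], [0.001, 0.0, -1.0]]
force: [-1.2, -0.5, 2.9]
finger_gap: 0.005
```

Emit:
arm_command(commands=[0,0,0.002,0,0,0,0.002,0])

```text
time: 27.3
tool_pos: [0.55, -0.0168, 0.0605]
orientation: [[0.963, 0.271, 0.001], [0.271, -0.963, -0.0], [0.001, 0.0, -1.0]]
force: [-3.0, -0.7, 11.7]
finger_gap: 0.003
```

Emit:
arm_command(commands=[0,0,0.002,0,0,0,0.002,0])

```text
time: 27.5
tool_pos: [0.5502, -0.0169, 0.0603]
orientation: [[0.963, 0.271, 0.001], [0.271, -0.963, -0.0], [0.001, 0.001, -1.0]]
force: [-5.3, -0.8, 19.4]
finger_gap: 0.004
```

Emit:
arm_command(commands=[0,0,-0.08,0,0,0,-0.167,0,-0.05,0,-0.167,0,-0.103,0,-0.167,0,-0.103,0,-0.167,0,-0.103,0,-0.167,0], gripper=0.55)

```text
time: 28.1
tool_pos: [0.5203, -0.0253, 0.1095]
orientation: [[0.963, 0.271, 0.001], [0.271, -0.963, -0.0], [0.001, 0.0, -1.0]]
force: [0.2, 0.2, -0.3]
finger_gap: 0.443
```

Emit:
arm_command(commands=[0,0,0.05,0,0,0,0.1,0,0,0,0.15,0,0,0,0.2,0,0,0,0.223,0,0,0,0.223,0])

```text
time: 28.7
tool_pos: [0.5199, -0.0249, 0.0416]
orientation: [[0.962, 0.271, -0.001], [0.271, -0.962, 0.0], [-0.001, -0.001, -1.0]]
force: [-0.3, -0.1, -0.1]
finger_gap: 0.448
```

Emit:
arm_command(commands=[0,0,0,0,0,0,0,0,0,0,0,0,0,0,0,0,0,0,0,0], gripper=1, grip_force=30)

```text
time: 29.2
tool_pos: [0.5204, -0.025, 0.0429]
orientation: [[0.963, 0.271, 0.001], [0.271, -0.963, 0.0], [0.001, 0.0, -1.0]]
force: [-0.7, 0.8, 6.4]
finger_gap: 0.225
```

Emit:
arm_command(commands=[0,0,-0.03,0,0,0,-0.1,0,0,0,-0.2,0,0,0,-0.3,0,0,0,-0.3,0])

```text
time: 29.7
tool_pos: [0.5219, -0.0252, 0.1364]
orientation: [[0.963, 0.271, 0.005], [0.271, -0.963, -0.0], [0.005, 0.002, -1.0]]
force: [0.0, 0.1, -2.3]
finger_gap: 0.228
```

Emit:
arm_command(commands=[-0.03,0.12,0,0.04,-0.08,0.27,0,0.08,-0.12,0.42,0,0.12,-0.16,0.57,0,0.16,-0.2,0.72,0,0.195,-0.24,0.87,0,0.195,-0.259,0.97,0,0.195,-0.259,0.97,0,0.195])

```text
time: 30.5
tool_pos: [0.5225, -0.3314, 0.1316]
orientation: [[0.999, -0.038, -0.001], [-0.038, -0.999, -0.001], [-0.001, 0.001, -1.0]]
force: [-0.5, 0.1, -2.1]
finger_gap: 0.226
```

Emit:
arm_command(commands=[0.01,0.032,0,0,0.01,0.032,0,0,0.01,0.032,0,0])

```text
time: 30.8
tool_pos: [0.5269, -0.3353, 0.1323]
orientation: [[1.0, -0.031, -0.0], [-0.031, -1.0, 0.0], [-0.0, -0.0, -1.0]]
force: [0.3, 0.2, -2.2]
finger_gap: 0.227
```

Emit:
arm_command(commands=[0,0.002,0.06,0,0,0.002,0.12,0,0,0.002,0.18,0,0,0.002,0.23,0,0,0.002,0.265,0,0,0.002,0.283,0,0,0.002,0.283,0])

```text
time: 31.5
tool_pos: [0.5266, -0.3363, 0.047]
orientation: [[1.0, -0.032, -0.001], [-0.032, -1.0, 0.001], [-0.001, -0.0, -1.0]]
force: [-0.2, -0.8, -2.2]
finger_gap: 0.228
```

Emit:
arm_command(commands=[0,0,0.01,0,0,0,0.02,0,0,0,0.025,0,0,0,0.025,0])

```text
time: 31.9
tool_pos: [0.5267, -0.3366, 0.0399]
orientation: [[0.999, -0.032, -0.0], [-0.032, -0.999, 0.0], [-0.0, -0.0, -1.0]]
force: [-0.2, 0.2, -2.5]
finger_gap: 0.226
```

Emit:
arm_command(commands=[0,0,0.003,0,0,0,0.006,0,0,0,0.006,0])

```text
time: 32.2
tool_pos: [0.527, -0.3365, 0.0385]
orientation: [[0.999, -0.032, 0.0], [-0.032, -0.999, 0.0], [0.0, -0.0, -1.0]]
force: [-1.5, 1.4, 2.4]
finger_gap: 0.223
```

Emit:
arm_command(commands=[0,0,0.002,0,0,0,0.002,0])

```text
time: 32.4
tool_pos: [0.527, -0.3364, 0.0383]
orientation: [[0.999, -0.032, 0.001], [-0.032, -0.999, 0.0], [0.001, -0.0, -1.0]]
force: [-2.3, 3.4, 9.3]
finger_gap: 0.225
```

Emit:
arm_command(commands=[0,0,0,0,0,0,0,0,0,0,0,0,0,0,0,0], gripper=0.6)

```text
time: 32.8
tool_pos: [0.5266, -0.3367, 0.0375]
orientation: [[0.999, -0.032, -0.0], [-0.032, -0.999, 0.0], [-0.0, -0.0, -1.0]]
force: [-0.0, 0.8, 0.5]
finger_gap: 0.398
```

Emit:
arm_command(commands=[0,0,-0.08,0,0,0,-0.2,0,0,0,-0.35,0,0,0,-0.5,0,0,0,-0.5,0])

```text
time: 33.3
tool_pos: [0.5294, -0.3381, 0.1939]
orientation: [[0.999, -0.032, 0.008], [-0.032, -0.999, -0.004], [0.008, 0.004, -1.0]]
force: [0.2, -0.7, 0.6]
finger_gap: 0.399
```

Run:
```python
from h import *
import pickle
s=get_state(); print(s["tool_pos"],s["time"])
w=optics.capture("wrist");pickle.dump(w,open("k1.pkl","wb"))
for t in ("kitted_twin","spare_twin"):
  for q in spotter.cut_out("wrist",t)[:2]:
    ys,xs=np.nonzero(q["region"]); m=np.array([xs.mean(),ys.mean()]);u=np.linalg.svd(np.c_[xs,ys]-m,full_matrices=False)[2][0]
    p=onz(w,m,.055);d=onz(w,m+20*u,.055)-p
    print(t,q["p"],m.round(),p.round(4),np.degrees(np.arctan(d[1]/d[0])).round(1))
P=[(.5271,-.336,-1.86),(.5252,-.396,-1.86)]
A=[gridlines(rect(w,p,z=.066)) for p in P]
cv2.imwrite("pics/k1.png",np.hstack(A))
```

```text
[ 0.52939471 -0.33812676  0.19391638] 33.3
spare_twin 0.63 [255. 179.] [ 0.5273 -0.3353  0.055 ] -2.0
```

View pics/k1.png

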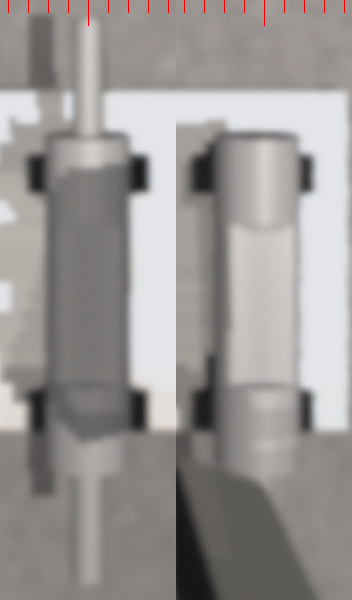

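Emit:
arm_command(commands=[0,-0.1,-0.1,0,0,-0.25,-0.2,0,0,-0.42,-0.2,0,0,-0.58,-0.2,0,0,-0.74,-0.2,0,0,-0.9,-0.2,0,0,-1,-0.2,0])

```text
time: 34.15
tool_pos: [0.5353, -0.033, 0.2462]
orientation: [[1.0, -0.029, -0.002], [-0.029, -1.0, 0.001], [-0.002, -0.001, -1.0]]
force: [0.1, 0.8, 0.3]
finger_gap: 0.396
```

Emit:
arm_command(commands=[0.04,-0.16,0,0,0.04,-0.32,0,0,0.04,-0.48,0,0,0.04,-0.64,0,0,0.04,-0.78,0,0,0.04,-0.86,0,0,0.04,-0.86,0,0])

```text
time: 34.85
tool_pos: [0.5549, 0.2246, 0.2457]
orientation: [[1.0, -0.027, -0.003], [-0.027, -1.0, 0.001], [-0.003, -0.001, -1.0]]
force: [-1.3, -0.9, 1.2]
finger_gap: 0.4
```

Run:
```python
from h import *
import pickle
s=get_state(); print(s["tool_pos"],s["orientation"][0],s["time"])
w=optics.capture("wrist");pickle.dump(w,open("pad2.pkl","wb"))
for t in ("spare_cone","spare_plain","spare_pin"):
  for q in spotter.cut_out("wrist",t)[:3]:
    ys,xs=np.nonzero(q["region"]); m=np.array([xs.mean(),ys.mean()]);u=np.linalg.svd(np.c_[xs,ys]-m,full_matrices=False)[2][0]
    p=onz(w,m,.026);d=onz(w,m+20*u,.026)-p
    pr=(np.c_[xs,ys]-m)@u; e=[onz(w,m+u*k,.026).round(4)[:2].tolist() for k in (pr.min(),pr.max())]
    print(t,round(q["p"],2),m.round(),p.round(4)[:2],np.degrees(np.arctan(d[1]/d[0])).round(1),e)
k=pickle.load(open("k1.pkl","rb"))
g=cv2.cvtColor(rect(k,(.5271,-.336,-1.86),z=.063),cv2.COLOR_BGR2GRAY)
print([int(g[250:360,i:i+3].mean()) for i in range(34,142,3)])
c=w["pixels"]; print(g.shape)
for P in ((.5388,.1834,-1.1),(.5269,.3631,-6.5)):
    g=cv2.cvtColor(rect(w,P,z=.037),cv2.COLOR_BGR2GRAY)
    for a,b in((250,350),): print([int(g[a:b,i:i+3].mean()) for i in range(34,142,3)])
```

```text
[0.55494826 0.22460709 0.24567384] [ 0.99964215 -0.02657016 -0.00309818] 34.85
spare_cone 0.62 [292. 177.] [0.5335 0.184 ] -1.4 [[0.5829, 0.1828], [0.4686, 0.1856]]
spare_plain 0.68 [148. 185.] [0.5277 0.3634] -6.2 [[0.5703, 0.3588], [0.4814, 0.3684]]
spare_pin 0.84 [116.  22.] [0.7142 0.3786] 47.5 [[0.7405, 0.4073], [0.6824, 0.3438]]
spare_pin 0.75 [ 28. 130.] [0.5992 0.4988] -61.3 [[0.6263, 0.4494], [0.5753, 0.5425]]
spare_pin 0.67 [197. 184.] [0.5272 0.303 ] -4.7 [[0.5761, 0.2991], [0.4606, 0.3085]]
[163, 159, 148, 131, 113, 102, 103, 109, 115, 119, 120, 121, 120, 119, 118, 117, 117, 116, 116, 117, 117, 118, 119, 120, 120, 120, 121, 119, 115, 109, 115, 142, 180, 210, 223, 228]
(600, 176)
[219, 200, 179, 163, 162, 169, 181, 191, 201, 208, 214, 218, 222, 226, 230, 233, 236, 238, 238, 238, 236, 235, 232, 230, 227, 223, 218, 212, 210, 217, 229, 239, 244, 245, 246, 246]
[52, 80, 119, 163, 197, 212, 213, 201, 184, 169, 162, 161, 163, 165, 167, 168, 168, 168, 168, 166, 165, 162, 159, 157, 154, 152, 148, 142, 133, 124, 118, 117, 116, 116, 114, 118]
```

Emit:
arm_command(commands=[-0.048,0.137,0.12,0,-0.048,0.137,0.27,0,-0.048,0.137,0.42,0,-0.048,0.137,0.56,0,-0.048,0.137,0.66,0,-0.048,0.137,0.74,0,-0.048,0.137,0.78,0,-0.048,0.137,0.792,0], gripper=0.47)

```text
time: 35.85
tool_pos: [0.5404, 0.179, 0.009]
orientation: [[0.999, -0.033, -0.001], [-0.033, -0.999, -0.001], [-0.001, 0.001, -1.0]]
force: [-0.1, -0.7, 0.9]
finger_gap: 0.532
```

Emit:
arm_command(commands=[0,0,0,0,0,0,0,0])

```text
time: 36.05
tool_pos: [0.5416, 0.1801, 0.0112]
orientation: [[0.999, -0.032, 0.002], [-0.032, -0.999, 0.0], [0.002, -0.001, -1.0]]
force: [-0.5, -0.4, 0.3]
finger_gap: 0.53
```

Emit:
arm_command(commands=[0,0,0,0,0,0,0,0,0,0,0,0,0,0,0,0,0,0,0,0,0,0,0,0], gripper=1, grip_force=30)

```text
time: 36.65
tool_pos: [0.5409, 0.1802, 0.0102]
orientation: [[0.999, -0.032, 0.0], [-0.032, -0.999, 0.0], [0.0, -0.0, -1.0]]
force: [0.4, -0.3, 4.7]
finger_gap: 0.225
```

Emit:
arm_command(commands=[0,0,-0.03,0,0,0,-0.1,0,0,0,-0.2,0,0,0,-0.3,0,0,0,-0.4,0,0,0,-0.4,0])

```text
time: 37.25
tool_pos: [0.5425, 0.1809, 0.1342]
orientation: [[0.999, -0.032, 0.005], [-0.032, -0.999, 0.002], [0.005, -0.002, -1.0]]
force: [-0.4, 0.5, -2.6]
finger_gap: 0.228
```

Emit:
arm_command(commands=[-0.01,0.1,0,-0.04,-0.02,0.23,0,-0.08,-0.03,0.36,0,-0.12,-0.04,0.5,0,-0.16,-0.048,0.6,0,-0.195,-0.048,0.67,0,-0.195,-0.048,0.686,0,-0.195,-0.048,0.686,0,-0.195])

```text
time: 38.05
tool_pos: [0.5195, -0.0256, 0.1297]
orientation: [[0.963, 0.27, -0.001], [0.27, -0.963, 0.0], [-0.001, -0.0, -1.0]]
force: [-0.0, 1.6, -2.8]
finger_gap: 0.223
```

Emit:
arm_command(commands=[0,0,0,0,0,0,0,0])

```text
time: 38.25
tool_pos: [0.5198, -0.0238, 0.1299]
orientation: [[0.962, 0.273, -0.0], [0.273, -0.962, 0.0], [-0.0, -0.0, -1.0]]
force: [-0.1, 0.0, -2.6]
finger_gap: 0.225
```

Emit:
arm_command(commands=[0,0.004,0.06,0,0,0.004,0.12,0,0,0.004,0.18,0,0,0.004,0.23,0,0,0.004,0.26,0,0,0.004,0.274,0,0,0.004,0.274,0])

```text
time: 38.95
tool_pos: [0.5201, -0.026, 0.0476]
orientation: [[0.962, 0.271, -0.0], [0.271, -0.962, 0.0], [-0.0, -0.0, -1.0]]
force: [0.5, -0.2, -1.9]
finger_gap: 0.227
```

Emit:
arm_command(commands=[0,0,0.004,0,0,0,0.007,0,0,0,0.007,0])

```text
time: 39.25
tool_pos: [0.5204, -0.0263, 0.046]
orientation: [[0.963, 0.271, 0.001], [0.271, -0.963, 0.0], [0.001, 0.0, -1.0]]
force: [0.2, 0.7, -2.5]
finger_gap: 0.224
```

Emit:
arm_command(commands=[0,0,0.004,0,0,0,0.004,0])

```text
time: 39.45
tool_pos: [0.5205, -0.0257, 0.0449]
orientation: [[0.962, 0.271, 0.001], [0.271, -0.962, 0.001], [0.001, -0.0, -1.0]]
force: [-0.5, 4.7, 3.3]
finger_gap: 0.226
```

Emit:
arm_command(commands=[0,0,0,0,0,0,0,0,0,0,0,0], gripper=0.6)

```text
time: 39.75
tool_pos: [0.5202, -0.0266, 0.0445]
orientation: [[0.963, 0.271, 0.0], [0.271, -0.963, -0.0], [0.0, 0.0, -1.0]]
force: [-0.1, 0.2, 0.2]
finger_gap: 0.394
```

Emit:
arm_command(commands=[0,0,-0.1,0,0,0,-0.2,0,0,0,-0.35,0,0,0,-0.45,0,0,0,-0.45,0])

```text
time: 40.25
tool_pos: [0.5223, -0.0265, 0.1835]
orientation: [[0.963, 0.27, 0.006], [0.27, -0.963, -0.001], [0.006, 0.002, -1.0]]
force: [-0.2, -0.1, -1.3]
finger_gap: 0.402
```

```bash
cat > look.py <<'E'
from h import *
import sys,pickle
t=sys.argv[1]
s=get_state(); print(np.round(s["tool_pos"],4),s["time"])
w=optics.capture("wrist");pickle.dump(w,open("last.pkl","wb"))
for q in spotter.cut_out("wrist",t)[:2]:
    ys,xs=np.nonzero(q["region"]); m=np.array([xs.mean(),ys.mean()]);u=np.linalg.svd(np.c_[xs,ys]-m,full_matrices=False)[2][0]
    p=onz(w,m,.06);d=onz(w,m+20*u,.06)-p
    print(t,round(q["p"],2),m.round(),p.round(4)[:2],np.degrees(np.arctan(d[1]/d[0])).round(1))
R=rect(w,(.5203,-.0249,15.9)); g=cv2.cvtColor(R,cv2.COLOR_BGR2GRAY)
print("col",list(range(-13,14)))
for a,b in((155,195),(240,290),(300,360),(405,445)): print(a,[int(g[a:b,88+4*i-2:88+4*i+2].mean()) for i in range(-13,14)])
cv2.imwrite("pics/last_rect.png",R)
E
python3 look.py spare_cone
```

```text
[ 0.5223 -0.0265  0.1835] 40.25
spare_cone 0.79 [256. 189.] [ 0.5132 -0.0267] 16.7
col [-13, -12, -11, -10, -9, -8, -7, -6, -5, -4, -3, -2, -1, 0, 1, 2, 3, 4, 5, 6, 7, 8, 9, 10, 11, 12, 13]
155 [116, 118, 114, 116, 131, 144, 153, 158, 162, 164, 159, 148, 136, 130, 128, 126, 125, 123, 120, 117, 112, 106, 101, 100, 103, 106, 109]
240 [75, 76, 81, 90, 99, 106, 112, 115, 118, 120, 121, 122, 123, 123, 123, 123, 122, 120, 117, 115, 111, 106, 99, 87, 75, 69, 71]
300 [64, 65, 75, 92, 109, 122, 131, 138, 142, 145, 147, 148, 151, 153, 150, 144, 137, 131, 126, 123, 119, 115, 109, 98, 88, 82, 81]
405 [202, 194, 175, 145, 126, 130, 141, 152, 161, 170, 177, 182, 186, 190, 194, 197, 195, 189, 182, 176, 170, 161, 151, 142, 147, 165, 180]
```

Emit:
arm_command(commands=[0,-0.022,0.08,0,0,-0.022,0.16,0,0,-0.022,0.24,0,0,-0.022,0.31,0,0,-0.022,0.36,0,0,-0.022,0.388,0,0,-0.022,0.388,0], gripper=1)

```text
time: 41.05
tool_pos: [0.5176, -0.0199, 0.0619]
orientation: [[0.963, 0.271, -0.002], [0.271, -0.963, 0.0], [-0.002, -0.001, -1.0]]
force: [0.5, -0.4, 0.5]
finger_gap: 0.004
```

Emit:
arm_command(commands=[0,0,0.005,0,0,0,0.0107,0,0,0,0.0107,0])

```text
time: 41.35
tool_pos: [0.5189, -0.02, 0.0605]
orientation: [[0.963, 0.271, 0.001], [0.271, -0.963, -0.0], [0.001, 0.0, -1.0]]
force: [0.8, -0.1, 0.9]
finger_gap: 0.006
```

Emit:
arm_command(commands=[0,0.006,0,0,0,0.012,0,0,0,0.018,0,0,0,0.018,0,0])

```text
time: 41.75
tool_pos: [0.5205, -0.0251, 0.0606]
orientation: [[0.963, 0.271, 0.001], [0.271, -0.963, 0.0], [0.001, 0.0, -1.0]]
force: [0.0, 0.8, 7.3]
finger_gap: 0.007
```

Emit:
arm_command(commands=[0,0.006,0,0,0,0.012,0,0,0,0.018,0,0,0,0.018,0,0])

```text
time: 42.15
tool_pos: [0.5216, -0.0308, 0.0602]
orientation: [[0.963, 0.271, 0.001], [0.271, -0.963, -0.0], [0.001, 0.0, -1.0]]
force: [1.0, -0.7, 3.1]
finger_gap: 0.008
```

Emit:
arm_command(commands=[0,0,-0.012,0,0,-0.018,-0.012,0,0,-0.035,-0.012,0,0,-0.035,0.0,0,0,-0.035,0.002,0,0,-0.035,0.002,0])

```text
time: 42.75
tool_pos: [0.5186, -0.0193, 0.0597]
orientation: [[0.962, 0.272, 0.0], [0.272, -0.962, 0.001], [0.0, -0.0, -1.0]]
force: [-4.4, 4.9, 15.2]
finger_gap: 0.005
```

Emit:
arm_command(commands=[0,0.006,0,0,0,0.012,0,0,0,0.017,0,0,0,0.017,0,0])

```text
time: 43.15
tool_pos: [0.5209, -0.0236, 0.0604]
orientation: [[0.962, 0.272, 0.002], [0.272, -0.962, 0.001], [0.002, -0.0, -1.0]]
force: [-4.0, 6.7, 24.1]
finger_gap: 0.004
```

Emit:
arm_command(commands=[0,0.006,0,0,0,0.012,0.001,0,0,0.018,0.002,0,0,0.018,0.002,0])

```text
time: 43.55
tool_pos: [0.5231, -0.0296, 0.0599]
orientation: [[0.962, 0.272, 0.003], [0.272, -0.962, 0.0], [0.003, 0.0, -1.0]]
force: [0.9, 2.6, 19.8]
finger_gap: 0.005
```

Emit:
arm_command(commands=[0,0,-0.012,0,0,-0.018,-0.014,0,0,-0.035,-0.014,0,0,-0.035,-0.006,0,0,-0.035,-0.002,0,0,-0.035,-0.002,0])

```text
time: 44.15
tool_pos: [0.5183, -0.02, 0.0591]
orientation: [[0.963, 0.271, -0.0], [0.271, -0.963, 0.0], [-0.0, -0.0, -1.0]]
force: [-1.3, 2.5, 4.7]
finger_gap: 0.007
```

Emit:
arm_command(commands=[0,0.006,0,0,0,0.012,0,0,0,0.017,0,0,0,0.017,0,0])

```text
time: 44.55
tool_pos: [0.5198, -0.0255, 0.0591]
orientation: [[0.963, 0.271, -0.0], [0.271, -0.963, 0.0], [-0.0, -0.0, -1.0]]
force: [0.9, 0.2, 0.4]
finger_gap: 0.006
```

Emit:
arm_command(commands=[0,0.002,0.002,0,0,0.004,0.004,0,0,0.005,0.006,0,0,0.005,0.007,0,0,0.005,0.007,0])

```text
time: 45.05
tool_pos: [0.5209, -0.0269, 0.058]
orientation: [[0.963, 0.271, 0.001], [0.271, -0.963, -0.001], [0.001, 0.001, -1.0]]
force: [-2.4, -1.0, 15.8]
finger_gap: 0.005
```

Emit:
arm_command(commands=[0,0,0.003,0,0,0,0.003,0,0,0,0.003,0])

```text
time: 45.35
tool_pos: [0.5212, -0.0272, 0.0576]
orientation: [[0.963, 0.271, 0.002], [0.271, -0.963, -0.001], [0.002, 0.002, -1.0]]
force: [-4.5, -2.4, 26.9]
finger_gap: 0.006
```

Emit:
arm_command(commands=[0,0,-0.08,0,0,0,-0.167,0,0,-0.007,-0.167,0,0,-0.007,-0.167,0,0,-0.007,-0.167,0], gripper=0.55)

```text
time: 45.85
tool_pos: [0.5191, -0.0248, 0.1056]
orientation: [[0.963, 0.271, -0.001], [0.271, -0.963, -0.0], [-0.001, -0.0, -1.0]]
force: [0.3, 0.7, 0.4]
finger_gap: 0.398
```

Emit:
arm_command(commands=[0,0,0.05,0,0,0,0.1,0,0,0,0.15,0,0,0,0.2,0,0,0,0.213,0,0,0,0.213,0])

```text
time: 46.45
tool_pos: [0.5191, -0.0244, 0.0415]
orientation: [[0.962, 0.271, -0.002], [0.271, -0.962, 0.0], [-0.002, -0.001, -1.0]]
force: [0.1, 0.9, 1.3]
finger_gap: 0.454
```

Emit:
arm_command(commands=[0,0,0,0,0,0,0,0,0,0,0,0,0,0,0,0,0,0,0,0], gripper=1, grip_force=30)

```text
time: 46.95
tool_pos: [0.5202, -0.025, 0.043]
orientation: [[0.963, 0.271, 0.001], [0.271, -0.963, -0.0], [0.001, 0.001, -1.0]]
force: [0.9, -2.5, 5.1]
finger_gap: 0.221
```

Emit:
arm_command(commands=[0,0,-0.03,0,0,0,-0.1,0,0,0,-0.2,0,0,0,-0.3,0,0,0,-0.3,0])

```text
time: 47.45
tool_pos: [0.5215, -0.0242, 0.1363]
orientation: [[0.963, 0.271, 0.005], [0.271, -0.963, -0.0], [0.005, 0.001, -1.0]]
force: [0.5, -1.1, -3.2]
finger_gap: 0.226
```

Emit:
arm_command(commands=[-0.03,0.12,0,0.04,-0.06,0.25,0,0.08,-0.1,0.4,0,0.12,-0.14,0.54,0,0.16,-0.17,0.68,0,0.195,-0.199,0.78,0,0.195,-0.199,0.815,0,0.195,-0.199,0.815,0,0.195])

```text
time: 48.25
tool_pos: [0.528, -0.277, 0.1318]
orientation: [[0.999, -0.034, -0.001], [-0.034, -0.999, 0.001], [-0.001, -0.001, -1.0]]
force: [0.1, 0.8, -3.7]
finger_gap: 0.221
```

Emit:
arm_command(commands=[0,0,0,0,0,0,0,0,0,0,0,0])

```text
time: 48.55
tool_pos: [0.5287, -0.2748, 0.1326]
orientation: [[1.0, -0.03, 0.0], [-0.03, -1.0, 0.0], [0.0, -0.0, -1.0]]
force: [-0.9, 1.0, -1.7]
finger_gap: 0.228
```

Emit:
arm_command(commands=[0,0.002,0.06,0,0,0.002,0.12,0,0,0.002,0.18,0,0,0.002,0.23,0,0,0.002,0.265,0,0,0.002,0.29,0,0,0.002,0.29,0])

```text
time: 49.25
tool_pos: [0.5281, -0.2764, 0.0447]
orientation: [[1.0, -0.032, -0.001], [-0.032, -1.0, 0.001], [-0.001, -0.001, -1.0]]
force: [-0.4, 0.4, -1.4]
finger_gap: 0.226
```

Emit:
arm_command(commands=[0,0,0.007,0,0,0,0.014,0,0,0,0.02,0,0,0,0.02,0])

```text
time: 49.65
tool_pos: [0.5285, -0.2767, 0.0395]
orientation: [[0.999, -0.032, 0.0], [-0.032, -0.999, 0.0], [0.0, -0.0, -1.0]]
force: [0.5, 0.6, -2.5]
finger_gap: 0.228
```

Emit:
arm_command(commands=[0,0,0.003,0,0,0,0.005,0,0,0,0.005,0])

```text
time: 49.95
tool_pos: [0.5288, -0.2765, 0.0384]
orientation: [[1.0, -0.032, 0.001], [-0.032, -1.0, 0.0], [0.001, -0.0, -1.0]]
force: [-2.1, 2.8, 4.0]
finger_gap: 0.226
```

Emit:
arm_command(commands=[0,-0.002,0.002,0,0,-0.002,0.002,0])

```text
time: 50.15
tool_pos: [0.5288, -0.2762, 0.0381]
orientation: [[0.999, -0.032, 0.001], [-0.032, -0.999, -0.0], [0.001, 0.0, -1.0]]
force: [-2.3, 1.4, 8.5]
finger_gap: 0.221
```

Emit:
arm_command(commands=[0,0,0,0,0,0,0,0,0,0,0,0,0,0,0,0], gripper=0.6)

```text
time: 50.55
tool_pos: [0.5284, -0.2762, 0.0373]
orientation: [[0.999, -0.032, -0.0], [-0.032, -0.999, 0.0], [-0.0, -0.0, -1.0]]
force: [-0.0, -0.2, -0.2]
finger_gap: 0.396
```

Emit:
arm_command(commands=[0,0,-0.08,0,0,0,-0.2,0,0,0,-0.35,0,0,0,-0.5,0,0,0,-0.5,0])

```text
time: 51.05
tool_pos: [0.5313, -0.2772, 0.1935]
orientation: [[0.999, -0.032, 0.008], [-0.032, -0.999, -0.004], [0.008, 0.004, -1.0]]
force: [1.4, -0.4, 0.2]
finger_gap: 0.398
```

Run:
```python
from h import *
import pickle
s=get_state(); print(s["tool_pos"],s["time"])
w=optics.capture("wrist");pickle.dump(w,open("k2.pkl","wb"))
for q in spotter.cut_out("wrist","spare_cone")[:2]:
    ys,xs=np.nonzero(q["region"]); m=np.array([xs.mean(),ys.mean()]);u=np.linalg.svd(np.c_[xs,ys]-m,full_matrices=False)[2][0]
    p=onz(w,m,.055);d=onz(w,m+20*u,.055)-p
    print(q["p"],m.round(),p.round(4),np.degrees(np.arctan(d[1]/d[0])).round(1))
g=cv2.cvtColor(rect(w,(.529,-.2755,-1.86),z=.063),cv2.COLOR_BGR2GRAY)
for a,b in((165,195),(250,310),(310,365),(410,440)): print([int(g[a:b,i:i+3].mean()) for i in range(34,142,3)])
```

```text
[ 0.53129382 -0.2771889   0.1934723 ] 51.05
0.71 [257. 186.] [ 0.5222 -0.2755  0.055 ] -2.2
0.29 [ 35. 185.] [ 0.5298 -0.0546  0.055 ] 1.3
[48, 38, 42, 60, 82, 101, 116, 124, 127, 129, 129, 128, 128, 130, 132, 134, 135, 136, 137, 137, 134, 130, 126, 122, 121, 120, 118, 116, 113, 109, 102, 92, 80, 64, 50, 43]
[178, 177, 173, 159, 139, 122, 117, 123, 130, 134, 135, 135, 134, 131, 129, 126, 122, 120, 118, 118, 119, 120, 120, 121, 122, 122, 122, 120, 115, 107, 105, 117, 149, 190, 218, 226]
[178, 177, 172, 158, 137, 121, 117, 123, 131, 135, 137, 136, 133, 129, 124, 121, 119, 118, 118, 118, 119, 120, 121, 121, 122, 122, 122, 120, 115, 108, 107, 123, 156, 194, 218, 226]
[52, 44, 46, 58, 77, 96, 109, 116, 118, 117, 115, 113, 111, 110, 109, 107, 107, 107, 108, 108, 107, 107, 106, 106, 106, 106, 104, 102, 100, 98, 95, 90, 81, 68, 55, 48]
```

Emit:
arm_command(commands=[0,-0.1,-0.1,0,0,-0.25,-0.2,0,0,-0.42,-0.2,0,0,-0.58,-0.2,0,0,-0.74,-0.2,0,0,-0.9,-0.2,0,0,-1,-0.2,0])

```text
time: 51.85
tool_pos: [0.537, 0.0274, 0.2461]
orientation: [[1.0, -0.029, -0.002], [-0.029, -1.0, 0.001], [-0.002, -0.001, -1.0]]
force: [0.1, 0.3, -0.1]
finger_gap: 0.403
```

Emit:
arm_command(commands=[0,-0.16,0,0.05,0,-0.32,0,0.05,0,-0.48,0,0.05,0,-0.64,0,0.05,0,-0.8,0,0.05,0,-0.93,0,0.05,0,-1,0,0.05,0,-1,0,0.05])

```text
time: 52.65
tool_pos: [0.5458, 0.3268, 0.2452]
orientation: [[0.994, -0.106, -0.003], [-0.106, -0.994, 0.0], [-0.003, -0.0, -1.0]]
force: [-0.7, 0.1, -0.1]
finger_gap: 0.401
```

Emit:
arm_command(commands=[0,0,0,0,0,0,0,0])

```text
time: 52.85
tool_pos: [0.5478, 0.322, 0.2466]
orientation: [[0.994, -0.112, -0.001], [-0.112, -0.994, -0.001], [-0.001, 0.001, -1.0]]
force: [-0.0, -0.9, 0.1]
finger_gap: 0.402
```

Run:
```python
from h import *
import pickle
s=get_state(); print(s["tool_pos"],s["orientation"][0],s["time"])
w=optics.capture("wrist");pickle.dump(w,open("pad3.pkl","wb"))
for t in ("spare_plain","spare_pin"):
  for q in spotter.cut_out("wrist",t)[:3]:
    ys,xs=np.nonzero(q["region"]); m=np.array([xs.mean(),ys.mean()]);u=np.linalg.svd(np.c_[xs,ys]-m,full_matrices=False)[2][0]
    p=onz(w,m,.026);d=onz(w,m+20*u,.026)-p
    pr=(np.c_[xs,ys]-m)@u; e=[onz(w,m+u*k,.026).round(4)[:2].tolist() for k in (pr.min(),pr.max())]
    print(t,round(q["p"],2),m.round(),p.round(4)[:2],np.degrees(np.arctan(d[1]/d[0])).round(1),e)
g=cv2.cvtColor(rect(w,(.5269,.3631,-6.4),z=.037),cv2.COLOR_BGR2GRAY)
for a,b in((155,195),(250,300),(300,350),(405,440)): print([int(g[a:b,i:i+3].mean()) for i in range(34,142,3)])
```

```text
[0.54775444 0.32202298 0.24657113] [ 9.93759385e-01 -1.11541512e-01 -8.81048954e-04] 52.85
spare_plain 0.64 [228. 180.] [0.5278 0.363 ] -7.1 [[0.5703, 0.3578], [0.4811, 0.3688]]
spare_pin 0.65 [276. 175.] [0.5278 0.3027] -4.7 [[0.5758, 0.2988], [0.4606, 0.3082]]
spare_pin 0.65 [ 98. 140.] [0.5946 0.5112] -63.6 [[0.6232, 0.4538], [0.5722, 0.5563]]
spare_pin 0.59 [189.  20.] [0.7131 0.3807] 47.4 [[0.7407, 0.4106], [0.682, 0.3468]]
[210, 216, 215, 210, 196, 176, 157, 142, 137, 139, 142, 145, 148, 150, 152, 155, 158, 162, 170, 178, 185, 189, 188, 184, 176, 169, 160, 152, 143, 132, 124, 117, 120, 131, 152, 176]
[204, 213, 214, 211, 199, 178, 155, 139, 133, 134, 137, 141, 144, 147, 149, 150, 151, 154, 159, 167, 176, 183, 189, 190, 189, 185, 179, 165, 147, 129, 114, 109, 111, 125, 144, 166]
[202, 208, 206, 200, 186, 167, 149, 137, 134, 135, 138, 141, 144, 146, 148, 150, 151, 151, 151, 150, 148, 148, 146, 144, 141, 137, 133, 126, 118, 112, 110, 112, 117, 131, 148, 169]
[171, 178, 178, 174, 163, 148, 133, 123, 118, 119, 121, 123, 124, 125, 127, 129, 130, 131, 131, 131, 130, 129, 128, 128, 127, 127, 124, 121, 117, 112, 109, 108, 114, 126, 142, 157]
```

Emit:
arm_command(commands=[-0.084,-0.128,0.12,0.007,-0.084,-0.128,0.27,0.007,-0.084,-0.128,0.42,0.007,-0.084,-0.128,0.56,0.007,-0.084,-0.128,0.66,0.007,-0.084,-0.128,0.74,0.007,-0.084,-0.128,0.78,0.007,-0.084,-0.128,0.792,0.007], gripper=0.47)

```text
time: 53.8
tool_pos: [0.5265, 0.3638, 0.009]
orientation: [[0.993, -0.122, -0.001], [-0.122, -0.993, -0.001], [-0.001, 0.001, -1.0]]
force: [-0.3, -0.5, 0.1]
finger_gap: 0.532
```

Emit:
arm_command(commands=[0,0,0,0,0,0,0,0])

```text
time: 54.0
tool_pos: [0.5274, 0.3649, 0.0111]
orientation: [[0.993, -0.121, 0.001], [-0.121, -0.993, 0.001], [0.001, -0.001, -1.0]]
force: [-0.5, -0.3, 0.0]
finger_gap: 0.53
```

Emit:
arm_command(commands=[0,0,0,0,0,0,0,0,0,0,0,0,0,0,0,0,0,0,0,0,0,0,0,0], gripper=1, grip_force=30)

```text
time: 54.6
tool_pos: [0.5269, 0.3646, 0.01]
orientation: [[0.993, -0.121, 0.0], [-0.121, -0.993, 0.0], [0.0, -0.0, -1.0]]
force: [-0.4, -0.6, 3.3]
finger_gap: 0.221
```

Emit:
arm_command(commands=[0,0,-0.03,0,0,0,-0.1,0,0,0,-0.2,0,0,0,-0.3,0,0,0,-0.4,0,0,0,-0.4,0])

```text
time: 55.2
tool_pos: [0.5281, 0.366, 0.1344]
orientation: [[0.993, -0.121, 0.005], [-0.121, -0.993, 0.003], [0.004, -0.004, -1.0]]
force: [-0.1, 0.2, -2.2]
finger_gap: 0.219
```

Emit:
arm_command(commands=[0.02,0.13,0,0,0.05,0.28,0,0,0.08,0.43,0,0,0.1,0.58,0,0,0.12,0.73,0,0,0.134,0.9,0,0])

```text
time: 55.8
tool_pos: [0.5335, 0.0914, 0.1295]
orientation: [[0.993, -0.12, -0.0], [-0.12, -0.993, 0.0], [-0.0, -0.0, -1.0]]
force: [1.8, -0.3, -1.8]
finger_gap: 0.219
```

Emit:
arm_command(commands=[0,0.13,0,-0.07,0,0.26,0,-0.15,0,0.35,0,-0.22,0,0.392,0,-0.252,0,0.392,0,-0.252,0,0.392,0,-0.252,0,0.392,0,-0.252])

```text
time: 56.5
tool_pos: [0.5198, -0.0227, 0.1297]
orientation: [[0.963, 0.271, -0.0], [0.271, -0.963, 0.0], [0.0, -0.0, -1.0]]
force: [-0.3, 0.5, -2.8]
finger_gap: 0.222
```

Emit:
arm_command(commands=[0,0.005,0.06,0,0,0.005,0.12,0,0,0.005,0.18,0,0,0.005,0.23,0,0,0.005,0.26,0,0,0.005,0.276,0,0,0.005,0.276,0])

```text
time: 57.2
tool_pos: [0.5201, -0.0251, 0.0467]
orientation: [[0.963, 0.271, -0.001], [0.271, -0.963, 0.0], [-0.0, -0.0, -1.0]]
force: [-0.7, 0.3, -2.9]
finger_gap: 0.221
```

Emit:
arm_command(commands=[0,0,0.004,0,0,0,0.007,0,0,0,0.007,0])

```text
time: 57.5
tool_pos: [0.5204, -0.0254, 0.0452]
orientation: [[0.963, 0.271, 0.001], [0.271, -0.963, -0.0], [0.001, 0.0, -1.0]]
force: [0.3, -0.1, -2.3]
finger_gap: 0.22
```

Emit:
arm_command(commands=[0,0,0.003,0,0,0,0.003,0])

```text
time: 57.7
tool_pos: [0.5204, -0.0252, 0.0443]
orientation: [[0.963, 0.271, 0.001], [0.271, -0.963, 0.0], [0.001, 0.0, -1.0]]
force: [-0.7, 1.4, 0.9]
finger_gap: 0.218
```

Seated (about 4 N taken up). Release, rise, look.

Emit:
arm_command(commands=[0,0,0,0,0,0,0,0,0,0,0,0], gripper=0.6)

```text
time: 58.0
tool_pos: [0.5202, -0.0255, 0.044]
orientation: [[0.963, 0.271, 0.0], [0.271, -0.963, -0.0], [0.0, 0.0, -1.0]]
force: [0.0, -0.5, 0.1]
finger_gap: 0.391
```

Emit:
arm_command(commands=[0,0,-0.1,0,0,0,-0.2,0,0,0,-0.35,0,0,0,-0.45,0,0,0,-0.45,0])

```text
time: 58.5
tool_pos: [0.5224, -0.0254, 0.1831]
orientation: [[0.963, 0.271, 0.006], [0.271, -0.963, -0.001], [0.006, 0.002, -1.0]]
force: [-0.1, 0.2, -1.6]
finger_gap: 0.4
```

```bash
python3 look.py spare_plain
```

```text
[ 0.5224 -0.0254  0.1831] 58.5
spare_plain 0.57 [257. 182.] [ 0.5205 -0.0244] 17.0
col [-13, -12, -11, -10, -9, -8, -7, -6, -5, -4, -3, -2, -1, 0, 1, 2, 3, 4, 5, 6, 7, 8, 9, 10, 11, 12, 13]
155 [125, 118, 111, 116, 132, 145, 153, 159, 163, 164, 156, 143, 132, 128, 126, 125, 123, 121, 118, 115, 110, 105, 101, 102, 104, 107, 112]
240 [75, 77, 82, 92, 101, 108, 113, 117, 119, 121, 122, 122, 122, 121, 120, 119, 118, 116, 111, 101, 97, 99, 96, 85, 74, 72, 82]
300 [64, 66, 76, 95, 114, 126, 134, 140, 144, 146, 150, 154, 153, 147, 141, 137, 131, 126, 120, 108, 99, 102, 104, 96, 86, 81, 80]
405 [207, 199, 176, 143, 126, 131, 143, 153, 159, 166, 173, 180, 185, 191, 195, 197, 194, 189, 184, 178, 172, 163, 154, 146, 154, 173, 184]
```

Emit:
arm_command(commands=[0,0.016,0.08,0,0,0.016,0.16,0,0,0.016,0.24,0,0,0.016,0.31,0,0,0.016,0.36,0,0,0.016,0.385,0,0,0.016,0.385,0], gripper=1)

```text
time: 59.3
tool_pos: [0.5208, -0.0298, 0.0624]
orientation: [[0.962, 0.271, -0.002], [0.271, -0.962, 0.0], [-0.002, -0.001, -1.0]]
force: [-0.7, -0.4, 1.6]
finger_gap: 0.006
```

Emit:
arm_command(commands=[0,0,0.006,0,0,0,0.0125,0,0,0,0.0125,0])

```text
time: 59.6
tool_pos: [0.5221, -0.03, 0.0604]
orientation: [[0.963, 0.271, 0.001], [0.271, -0.963, -0.0], [0.001, 0.0, -1.0]]
force: [0.3, 0.0, 2.5]
finger_gap: 0.006
```

Emit:
arm_command(commands=[0,-0.005,0,0,0,-0.01,0,0,0,-0.014,0,0,0,-0.014,0,0])

```text
time: 60.0
tool_pos: [0.5212, -0.0263, 0.0606]
orientation: [[0.963, 0.271, 0.002], [0.271, -0.963, -0.001], [0.002, 0.001, -1.0]]
force: [0.4, -2.9, 9.1]
finger_gap: 0.004
```

Emit:
arm_command(commands=[0,-0.005,0,0,0,-0.01,0,0,0,-0.014,0,0,0,-0.014,0,0])

```text
time: 60.4
tool_pos: [0.52, -0.0221, 0.0606]
orientation: [[0.963, 0.271, 0.002], [0.271, -0.963, -0.0], [0.002, 0.001, -1.0]]
force: [0.9, -1.2, 7.6]
finger_gap: 0.006
```

Emit:
arm_command(commands=[0,-0.004,0.001,0,0,-0.008,0.003,0,0,-0.01,0.004,0,0,-0.01,0.004,0])

```text
time: 60.8
tool_pos: [0.5196, -0.0191, 0.0598]
orientation: [[0.963, 0.271, 0.003], [0.271, -0.963, -0.0], [0.002, 0.001, -1.0]]
force: [-1.0, -1.3, 14.7]
finger_gap: 0.004
```

Emit:
arm_command(commands=[0,-0.003,0.002,0,0,-0.005,0.004,0,0,-0.007,0.005,0,0,-0.007,0.005,0])

```text
time: 61.2
tool_pos: [0.5192, -0.0164, 0.0585]
orientation: [[0.962, 0.271, 0.003], [0.271, -0.962, 0.0], [0.003, 0.001, -1.0]]
force: [-1.5, 1.9, 16.6]
finger_gap: 0.002
```

Emit:
arm_command(commands=[0,0,-0.01,0,0,0.01,-0.01,0,0,0.018,-0.01,0,0,0.018,-0.003,0,0,0.018,-0.003,0])

```text
time: 61.7
tool_pos: [0.52, -0.022, 0.0598]
orientation: [[0.963, 0.271, 0.001], [0.271, -0.963, -0.0], [0.001, 0.001, -1.0]]
force: [-12.6, 3.1, 42.5]
finger_gap: 0.005
```

Emit:
arm_command(commands=[0,0,0.003,0,0,0,0.003,0,0,0,0.003,0])

```text
time: 62.0
tool_pos: [0.5201, -0.022, 0.0596]
orientation: [[0.963, 0.271, 0.002], [0.271, -0.963, -0.001], [0.001, 0.001, -1.0]]
force: [-16.5, 3.0, 57.8]
finger_gap: 0.007
```

Emit:
arm_command(commands=[0,0,-0.1,0,0,0,-0.2,0,0,0,-0.3,0,0,0,-0.4,0,0,0,-0.4,0])

```text
time: 62.5
tool_pos: [0.5211, -0.0224, 0.1805]
orientation: [[0.963, 0.271, 0.005], [0.271, -0.963, -0.001], [0.005, 0.002, -1.0]]
force: [-1.0, -0.0, -0.3]
finger_gap: 0.003
```

```bash
cp last.pkl plain0.pkl; python3 look.py spare_plain
python3 - <<'E'
from h import *
import pickle
A=[gridlines(rect(pickle.load(open(f,"rb")),(.5203,-.0249,15.9))) for f in ("plain0.pkl","last.pkl")]
A=[cv2.convertScaleAbs(cv2.resize(a[120:480],None,fx=2.2,fy=1.6),alpha=1.2) for a in A]
cv2.imwrite("pics/p1.png",np.hstack(A))
E
```

```text
[ 0.5211 -0.0224  0.1805] 62.5
spare_plain 0.67 [260. 178.] [ 0.5245 -0.0231] 17.2
col [-13, -12, -11, -10, -9, -8, -7, -6, -5, -4, -3, -2, -1, 0, 1, 2, 3, 4, 5, 6, 7, 8, 9, 10, 11, 12, 13]
155 [143, 127, 115, 119, 132, 141, 143, 139, 130, 125, 125, 127, 127, 126, 126, 126, 126, 124, 121, 116, 111, 105, 100, 103, 114, 124, 129]
240 [76, 78, 86, 101, 118, 130, 131, 116, 102, 107, 118, 122, 123, 123, 120, 114, 105, 97, 94, 93, 93, 93, 91, 87, 93, 104, 110]
300 [63, 65, 75, 93, 108, 120, 127, 121, 109, 116, 135, 144, 143, 139, 136, 129, 116, 104, 99, 98, 100, 103, 104, 98, 89, 82, 80]
405 [204, 195, 171, 137, 120, 125, 135, 145, 156, 166, 173, 179, 183, 184, 181, 176, 172, 170, 169, 166, 161, 155, 148, 142, 149, 168, 180]
```

View pics/p1.png

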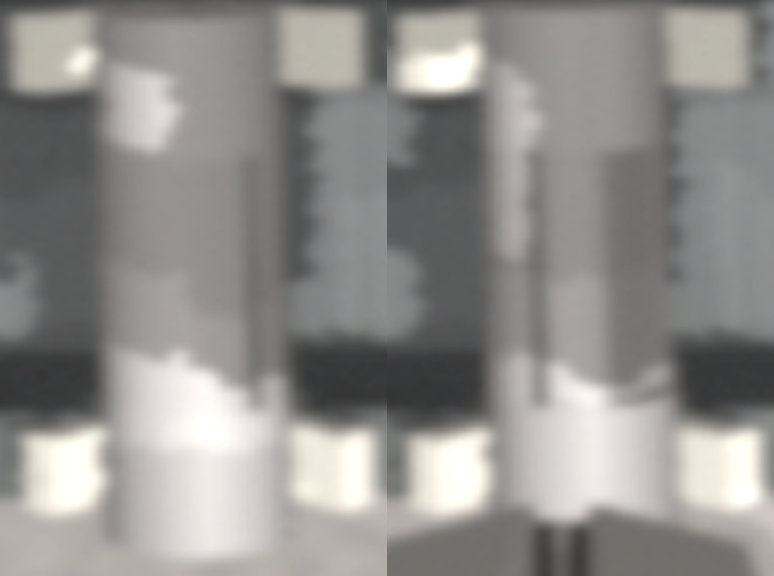

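Emit:
arm_command(commands=[0,0.0173,0.08,0,0,0.0173,0.16,0,0,0.0173,0.24,0,0,0.0173,0.31,0,0,0.0173,0.36,0,0,0.0173,0.379,0,0,0.0173,0.379,0])

```text
time: 63.3
tool_pos: [0.5201, -0.0271, 0.0625]
orientation: [[0.963, 0.271, -0.002], [0.271, -0.963, 0.0], [-0.002, -0.001, -1.0]]
force: [-1.0, 0.4, -0.8]
finger_gap: 0.004
```

Emit:
arm_command(commands=[0,0,0.006,0,0,0,0.0107,0,0,0,0.0107,0])

```text
time: 63.6
tool_pos: [0.5212, -0.0272, 0.0608]
orientation: [[0.963, 0.271, 0.001], [0.271, -0.963, -0.0], [0.001, 0.0, -1.0]]
force: [0.9, -0.3, 1.2]
finger_gap: 0.002
```

Emit:
arm_command(commands=[0,-0.004,0,0,0,-0.008,0,0,0,-0.01,0,0,0,-0.01,0,0])

```text
time: 64.0
tool_pos: [0.5204, -0.0244, 0.0607]
orientation: [[0.963, 0.271, 0.001], [0.271, -0.963, -0.0], [0.001, 0.001, -1.0]]
force: [0.8, -2.0, 6.4]
finger_gap: 0.004
```

Emit:
arm_command(commands=[0,-0.004,0.0005,0,0,-0.008,0.0015,0,0,-0.01,0.002,0,0,-0.01,0.002,0])

```text
time: 64.4
tool_pos: [0.5198, -0.0215, 0.0602]
orientation: [[0.963, 0.271, 0.001], [0.271, -0.963, -0.0], [0.001, 0.001, -1.0]]
force: [0.5, -1.2, 10.2]
finger_gap: 0.003
```

Emit:
arm_command(commands=[0,-0.003,0.001,0,0,-0.006,0.0025,0,0,-0.01,0.0045,0,0,-0.01,0.0045,0])

```text
time: 64.8
tool_pos: [0.519, -0.0181, 0.0589]
orientation: [[0.963, 0.271, 0.002], [0.271, -0.963, 0.0], [0.002, 0.0, -1.0]]
force: [-0.1, 0.8, 10.0]
finger_gap: 0.007
```

Emit:
arm_command(commands=[0,0,-0.012,0,0,0.007,-0.012,0,0,0.014,-0.012,0,0,0.014,-0.012,0,0,0.014,-0.003,0,0,0.014,-0.001,0,0,0.014,-0.001,0])

```text
time: 65.5
tool_pos: [0.5196, -0.0223, 0.0587]
orientation: [[0.963, 0.271, 0.0], [0.271, -0.963, 0.0], [0.0, -0.0, -1.0]]
force: [-2.1, 1.1, 10.2]
finger_gap: 0.003
```

Emit:
arm_command(commands=[0,0,0.002,0,0,0,0.004,0,0,0,0.004,0])

```text
time: 65.8
tool_pos: [0.5198, -0.0219, 0.0581]
orientation: [[0.962, 0.271, 0.001], [0.271, -0.962, 0.0], [0.001, -0.0, -1.0]]
force: [-6.5, 2.5, 21.8]
finger_gap: 0.005
```

Emit:
arm_command(commands=[0,0.002,0.001,0,0,0.002,0.001,0,0,0.002,0.001,0])

```text
time: 66.1
tool_pos: [0.5199, -0.0219, 0.058]
orientation: [[0.962, 0.272, 0.001], [0.272, -0.962, 0.001], [0.001, -0.0, -1.0]]
force: [-8.5, 5.5, 27.9]
finger_gap: 0.006
```

Emit:
arm_command(commands=[0,-0.004,0,0,0,-0.008,0,0,0,-0.012,0,0,0,-0.012,0,0])

```text
time: 66.5
tool_pos: [0.5192, -0.0195, 0.0573]
orientation: [[0.963, 0.271, 0.001], [0.271, -0.963, 0.0], [0.001, 0.0, -1.0]]
force: [1.5, -0.4, 6.0]
finger_gap: 0.006
```

Emit:
arm_command(commands=[0,-0.012,-0.01,0,0,-0.002,-0.012,0,0,0.01,-0.012,0,0,0.01,-0.012,0,0,0.01,-0.003,0,0,0.01,-0.0,0,0,0.01,0,0])

```text
time: 67.2
tool_pos: [0.5197, -0.0228, 0.0575]
orientation: [[0.963, 0.271, 0.0], [0.271, -0.963, -0.001], [0.0, 0.001, -1.0]]
force: [-4.8, -0.8, 16.1]
finger_gap: 0.008
```

Emit:
arm_command(commands=[0,0,-0.012,0,0,0.006,-0.012,0,0,0.0125,-0.012,0,0,0.0125,-0.012,0,0,0.0125,-0.003,0,0,0.0125,0,0,0,0.0125,0,0])

```text
time: 67.9
tool_pos: [0.521, -0.0266, 0.0578]
orientation: [[0.963, 0.271, 0.001], [0.271, -0.963, -0.001], [0.001, 0.001, -1.0]]
force: [-4.3, -3.1, 21.2]
finger_gap: 0.009
```

Emit:
arm_command(commands=[0,0,0.001,0,0,0,0.001,0])

```text
time: 68.1
tool_pos: [0.5211, -0.0267, 0.0577]
orientation: [[0.963, 0.271, 0.001], [0.271, -0.963, -0.001], [0.001, 0.001, -1.0]]
force: [-5.8, -3.4, 26.3]
finger_gap: 0.008
```

Emit:
arm_command(commands=[0,0,-0.012,0,0,-0.0065,-0.012,0,0,-0.0065,-0.012,0,0,-0.0065,-0.003,0,0,-0.0065,0,0,0,-0.0065,0.0,0])

```text
time: 68.7
tool_pos: [0.5201, -0.0242, 0.0574]
orientation: [[0.963, 0.271, 0.0], [0.271, -0.963, -0.0], [0.0, 0.001, -1.0]]
force: [-7.5, -0.2, 25.5]
finger_gap: 0.002
```

Emit:
arm_command(commands=[0,0,-0.012,0,0,-0.013,-0.012,0,0,-0.013,-0.012,0,0,-0.013,-0.003,0,0,-0.013,-0.001,0,0,-0.013,-0.001,0])

```text
time: 69.3
tool_pos: [0.5189, -0.0203, 0.0572]
orientation: [[0.963, 0.271, 0.0], [0.271, -0.963, 0.0], [0.0, -0.0, -1.0]]
force: [-4.4, 1.4, 14.3]
finger_gap: 0.005
```

Emit:
arm_command(commands=[0,0,-0.012,0,0,0.02,-0.012,0,0,0.026,-0.012,0,0,0.026,-0.012,0,0,0.026,-0.003,0,0,0.026,0,0,0,0.026,0,0])

```text
time: 70.0
tool_pos: [0.5216, -0.0287, 0.0577]
orientation: [[0.963, 0.271, 0.001], [0.271, -0.963, -0.001], [0.001, 0.001, -1.0]]
force: [-2.6, -5.0, 16.9]
finger_gap: 0.005
```

Emit:
arm_command(commands=[0,0,-0.012,0,0,-0.0135,-0.012,0,0,-0.0135,-0.012,0,0,-0.0135,-0.003,0,0,-0.0135,0,0,0,-0.0135,0.001,0,0,-0.0135,0.001,0])

```text
time: 70.7
tool_pos: [0.52, -0.0239, 0.0574]
orientation: [[0.963, 0.271, 0.0], [0.271, -0.963, -0.0], [0.0, 0.0, -1.0]]
force: [-7.9, 1.2, 25.1]
finger_gap: 0.009
```

Emit:
arm_command(commands=[0,0,-0.08,0,0,0,-0.2,0,0,0,-0.3,0,0,0,-0.4,0,0,0,-0.4,0], gripper=0.55)

```text
time: 71.2
tool_pos: [0.5217, -0.0241, 0.18]
orientation: [[0.963, 0.271, 0.005], [0.271, -0.963, -0.001], [0.005, 0.002, -1.0]]
force: [0.6, -0.6, -0.3]
finger_gap: 0.393
```

```bash
python3 look.py spare_plain
python3 - <<'E'
from h import *
import pickle
a=pickle.load(open("tw.pkl","rb"));w=pickle.load(open("last.pkl","rb"))
g=cv2.cvtColor(rect(w,(.5203,-.0249,15.9)),cv2.COLOR_BGR2GRAY)
# end-of-flat step line near rows 370-400 across columns
for r in range(205,240,3): print(r,[int(g[r:r+3,88+4*i-2:88+4*i+2].mean()) for i in range(-11,12)])
E
```

```text
[ 0.5217 -0.0241  0.18  ] 71.2
spare_plain 0.91 [259. 179.] [ 0.5242 -0.0233] 17.0
spare_plain 0.39 [263. 279.] [ 0.4245 -0.0563] 74.7
col [-13, -12, -11, -10, -9, -8, -7, -6, -5, -4, -3, -2, -1, 0, 1, 2, 3, 4, 5, 6, 7, 8, 9, 10, 11, 12, 13]
155 [141, 129, 114, 118, 133, 146, 154, 159, 161, 156, 144, 133, 129, 127, 126, 125, 122, 119, 118, 115, 111, 106, 101, 101, 103, 107, 117]
240 [76, 77, 81, 91, 104, 118, 124, 125, 125, 123, 121, 121, 121, 120, 121, 123, 123, 124, 125, 125, 121, 111, 100, 87, 77, 79, 93]
300 [63, 65, 76, 95, 117, 140, 157, 161, 161, 159, 155, 151, 146, 142, 138, 138, 137, 137, 137, 137, 133, 124, 112, 100, 89, 82, 80]
405 [207, 201, 181, 147, 127, 131, 143, 152, 158, 165, 171, 177, 183, 188, 193, 195, 192, 186, 181, 177, 172, 163, 152, 143, 150, 170, 183]
205 [86, 103, 125, 147, 165, 175, 176, 167, 148, 130, 123, 124, 125, 124, 121, 119, 121, 122, 116, 107, 95, 83, 77]
208 [83, 98, 117, 140, 162, 171, 169, 156, 136, 122, 119, 122, 124, 123, 121, 120, 123, 124, 118, 107, 95, 83, 77]
211 [82, 95, 110, 130, 147, 154, 151, 141, 126, 119, 119, 120, 122, 123, 122, 122,
[... 367 characters left out ...]
7, 83, 74]
223 [81, 93, 106, 118, 125, 126, 125, 122, 121, 121, 121, 121, 121, 123, 123, 126, 126, 125, 119, 109, 97, 84, 74]
226 [81, 93, 106, 119, 125, 126, 125, 122, 121, 121, 121, 121, 122, 123, 124, 125, 126, 126, 120, 109, 97, 84, 75]
229 [81, 93, 106, 120, 125, 126, 125, 122, 121, 121, 121, 121, 122, 123, 124, 125, 126, 125, 119, 109, 97, 84, 76]
232 [80, 92, 106, 119, 125, 126, 124, 123, 121, 121, 120, 120, 122, 123, 124, 125, 126, 125, 120, 109, 97, 84, 77]
235 [80, 91, 106, 118, 125, 126, 124, 123, 121, 121, 121, 120, 121, 123, 124, 125, 126, 125, 120, 110, 98, 84, 77]
238 [81, 91, 105, 118, 124, 125, 124, 122, 121, 121, 121, 121, 121, 123, 124, 125, 126, 125, 120, 110, 98, 84, 77]
```

Run:
```python
from h import *
import pickle
for f in ("plain0.pkl","last.pkl"):
    g=cv2.cvtColor(rect(pickle.load(open(f,"rb")),(.5203,-.0249,15.9)),cv2.COLOR_BGR2GRAY).astype(int)
    m=g[:,92:110].mean(1); gr=m[4:]-m[:-4]
    print(f,"far end",[(r,int(gr[r])) for r in range(100,160,3)],"\n flat",[(r,int(gr[r])) for r in range(370,410,3)],"\n near",[(r,int(gr[r])) for r in range(440,500,4)])
```

```text
plain0.pkl far end [(100, -1), (103, -6), (106, -11), (109, -5), (112, 7), (115, 14), (118, 13), (121, 9), (124, 9), (127, 14), (130, 14), (133, 7), (136, 1), (139, 0), (142, 0), (145, 0), (148, 0), (151, 0), (154, 0), (157, 0)] 
 flat [(370, 1), (373, 3), (376, 4), (379, 4), (382, 2), (385, 0), (388, 0), (391, 0), (394, -3), (397, -6), (400, -8), (403, -5), (406, -2), (409, 0)] 
 near [(440, 0), (444, 0), (448, 0), (452, 0), (456, 0), (460, -7), (464, -16), (468, -16), (472, -6), (476, 0), (480, 0), (484, 0), (488, 0), (492, 1), (496, 0)]
last.pkl far end [(100, -3), (103, -5), (106, 0), (109, 12), (112, 16), (115, 17), (118, 15), (121, 8), (124, 2), (127, 0), (130, 0), (133, 0), (136, 0), (139, 0), (142, 0), (145, 0), (148, 0), (151, 0), (154, 0), (157, 0)] 
 flat [(370, 16), (373, 6), (376, 1), (379, 0), (382, 0), (385, 0), (388, 0), (391, -2), (394, -5), (397, -7), (400, -7), (403, -4), (406, -1), (409, 0)] 
 near [(440, 0), (444, 0), (448, -4), (452, -13), (456, -16), (460, -10), (464, -3), (468, 0), (472, 1), (476, 0), (480, 0), (484, 0), (488, 1), (492, 0), (496, 0)]
```

Emit:
arm_command(commands=[0.01,0.002,0.1,0,0.01,0.002,0.2,0,0.01,0.002,0.29,0,0.01,0.002,0.36,0,0.01,0.002,0.41,0,0.01,0.002,0.44,0,0.01,0.002,0.449,0,0.01,0.002,0.449,0])

```text
time: 72.1
tool_pos: [0.523, -0.0238, 0.042]
orientation: [[0.963, 0.271, -0.0], [0.271, -0.963, 0.0], [-0.0, -0.0, -1.0]]
force: [-0.9, 0.4, 0.5]
finger_gap: 0.451
```

Emit:
arm_command(commands=[0,0,0,0,0,0,0,0,0,0,0,0,0,0,0,0,0,0,0,0], gripper=1, grip_force=30)

```text
time: 72.6
tool_pos: [0.5233, -0.0241, 0.0425]
orientation: [[0.963, 0.271, 0.001], [0.271, -0.963, -0.0], [0.001, 0.0, -1.0]]
force: [-1.8, -1.6, 7.2]
finger_gap: 0.223
```

Emit:
arm_command(commands=[0,0,-0.03,0,0,0,-0.1,0,0,0,-0.2,0,0,0,-0.3,0,0,0,-0.3,0])

```text
time: 73.1
tool_pos: [0.5248, -0.0237, 0.1358]
orientation: [[0.963, 0.271, 0.005], [0.271, -0.963, -0.0], [0.005, 0.002, -1.0]]
force: [0.5, 0.3, -3.3]
finger_gap: 0.227
```

Emit:
arm_command(commands=[-0.03,0.12,0,0.04,-0.06,0.25,0,0.08,-0.1,0.4,0,0.12,-0.13,0.52,0,0.16,-0.148,0.6,0,0.195,-0.148,0.621,0,0.195,-0.148,0.621,0,0.195,-0.148,0.621,0,0.195])

```text
time: 73.9
tool_pos: [0.5308, -0.2135, 0.1317]
orientation: [[1.0, -0.029, -0.0], [-0.029, -1.0, 0.001], [-0.0, -0.001, -1.0]]
force: [-0.6, 0.8, -2.3]
finger_gap: 0.226
```

Emit:
arm_command(commands=[0,0,0,0,0,0,0,0,0,0,0,0])

```text
time: 74.2
tool_pos: [0.5308, -0.2146, 0.1321]
orientation: [[1.0, -0.031, 0.0], [-0.031, -1.0, 0.0], [0.0, -0.0, -1.0]]
force: [-0.4, 0.5, -2.5]
finger_gap: 0.223
```

Emit:
arm_command(commands=[0,0,0.06,0,0,0,0.12,0,0,0,0.18,0,0,0,0.23,0,0,0,0.265,0,0,0,0.288,0,0,0,0.288,0])

```text
time: 74.9
tool_pos: [0.5304, -0.2151, 0.0449]
orientation: [[0.999, -0.032, -0.001], [-0.032, -0.999, 0.0], [-0.001, -0.0, -1.0]]
force: [0.3, 0.7, -2.2]
finger_gap: 0.225
```

Emit:
arm_command(commands=[0,0,0.007,0,0,0,0.014,0,0,0,0.02,0,0,0,0.02,0])

```text
time: 75.3
tool_pos: [0.5306, -0.2153, 0.0396]
orientation: [[0.999, -0.032, 0.0], [-0.032, -0.999, -0.0], [0.0, 0.0, -1.0]]
force: [-0.4, 0.1, -3.2]
finger_gap: 0.223
```

Emit:
arm_command(commands=[0,0,0.003,0,0,0,0.005,0,0,0,0.005,0])

```text
time: 75.6
tool_pos: [0.5308, -0.2155, 0.0382]
orientation: [[0.999, -0.032, 0.0], [-0.032, -0.999, -0.0], [0.0, 0.0, -1.0]]
force: [-0.1, -1.1, -0.9]
finger_gap: 0.227
```

Nearly seated; a little more, release, rise and check the whole kit.

Emit:
arm_command(commands=[0,0,0.002,0,0,0,0.003,0,0,0,0.003,0])

```text
time: 75.9
tool_pos: [0.5309, -0.2157, 0.0377]
orientation: [[0.999, -0.032, 0.001], [-0.032, -0.999, -0.001], [0.001, 0.001, -1.0]]
force: [-2.1, -2.1, 7.0]
finger_gap: 0.228
```

Emit:
arm_command(commands=[0,0,0,0,0,0,0,0,0,0,0,0,0,0,0,0], gripper=0.6)

```text
time: 76.3
tool_pos: [0.5306, -0.2152, 0.0371]
orientation: [[0.999, -0.032, -0.0], [-0.032, -0.999, 0.0], [-0.0, -0.0, -1.0]]
force: [0.3, -0.0, 0.5]
finger_gap: 0.398
```

Emit:
arm_command(commands=[0,0,-0.08,0,0,0,-0.2,0,0,0,-0.35,0,0,0.1,-0.5,0,0,0.25,-0.5,0,0,0.3,-0.5,0,0,0.3,-0.5,0,0,0.3,-0.5,0])

```text
time: 77.1
tool_pos: [0.5275, -0.3044, 0.1864]
orientation: [[0.999, -0.032, -0.001], [-0.032, -0.999, 0.001], [-0.001, -0.001, -1.0]]
force: [-0.3, 0.5, 0.2]
finger_gap: 0.401
```

Run:
```python
from h import *
import pickle
s=get_state(); print(s["tool_pos"],s["time"])
w=optics.capture("wrist");pickle.dump(w,open("k3.pkl","wb"))
A=[]
for i,y in enumerate((.09,.03,-.03,-.09)):
    p=pose2(.528,-.3057,-1.86)([[0,y,0]])[0]
    R=rect(w,(p[0],p[1],-1.86),z=.063); g=cv2.cvtColor(R,cv2.COLOR_BGR2GRAY)
    print(y,[int(g[260:350,88+4*k-2:88+4*k+2].mean()) for k in range(-13,14)])
    A.append(gridlines(R))
cv2.imwrite("pics/k3.png",np.hstack(A))
for c,t in (("scene","spare_plain"),("scene","spare_cone"),("scene","spare_twin"),("scene","kitted_pin")):
    if t=="spare_plain": sc=optics.capture("scene")
    print(t,[(round(q["p"],2),onz(sc,q["centre"],.055).round(3)[:2].tolist()) for q in spotter.tip_of(c,t)[:2]])
```

```text
[ 0.527532   -0.30441417  0.18642234] 77.1
0.09 [181, 181, 179, 169, 148, 134, 133, 135, 135, 134, 132, 131, 131, 131, 132, 133, 134, 135, 136, 136, 133, 123, 110, 100, 92, 89, 102]
0.03 [177, 176, 167, 145, 126, 127, 134, 136, 135, 134, 133, 132, 132, 132, 133, 134, 135, 136, 137, 137, 132, 121, 108, 99, 101, 114, 126]
-0.03 [151, 133, 110, 98, 108, 138, 173, 194, 200, 200, 198, 196, 194, 194, 194, 195, 197, 199, 200, 202, 202, 193, 176, 181, 211, 226, 229]
-0.09 [140, 116, 100, 103, 114, 141, 176, 196, 202, 201, 198, 196, 195, 195, 195, 196, 198, 199, 200, 201, 201, 196, 195, 212, 225, 229, 230]
spare_plain [(0.77, [0.535, -0.222])]
spare_cone [(0.53, [0.528, -0.284])]
spare_twin [(0.75, [0.518, -0.331]), (0.36, [0.546, 0.034])]
kitted_pin [(0.43, [0.509, -0.399])]
```

View pics/k3.png

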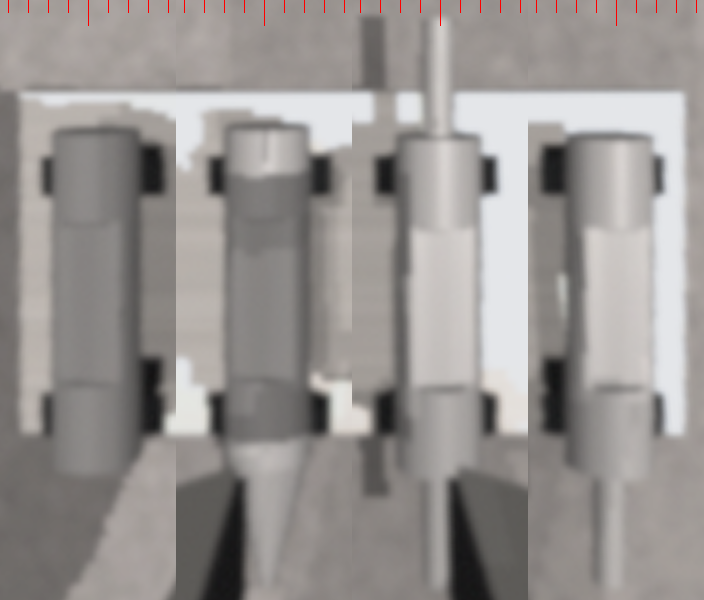

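```bash
python3 -c "
from plant import env,get_state
s=get_state();print(s['time'],s['force'],s['finger_gap']);print(env.finish_job())"
```

```text
77.4 [ 0.21761602 -0.09490344  0.78917989] 0.4003003230998149
the job is handed in; nothing more can be done
None
```

The kit now holds one shaft of each type. The pin was already there in the y = -90 mm seat. I rolled the twin, cone and plain flat-up in the V-block and set them in the -30, +30 and +90 seats. The spare pin and the coloured look-alikes were left alone. I handed in at 77.4 s of the 210 s allowed, with the gripper clear and carrying no load.

**Last checks:** In the final wrist picture all four shafts lie in their saddles with the flat on top. Their brightness profiles are symmetric and close to that of the pin already in the kit. In the V-block, each flat was felt about 3 mm below the round top before I carried it over. I did not press on the flats again once they were in the kit.

**What disagreed or went wrong:**
- **Finger length:** the fingertips stand about 10 mm behind the TCP, not 22 mm ahead as stated. My first grasp closed on nothing and touched nothing. I then worked from contact heights I measured myself.
- **Plain shaft:** I first took a dark stripe on it for the edge of the flat. One press there reached 58 N through the fingertips, under the 120 N wrist limit, and the shaft had slid about 3 mm along the groove. I corrected the grip for that.
- **Scene camera:** its rough position estimates for the seated shafts are up to about 10 mm off the seats. The closer wrist view puts all four in their saddles.

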